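# Refill the donors' sweet basket from the jug

## Robot

A 7-joint arm with a two-finger parallel gripper is mounted at the origin on the work surface. World frame = base frame: x ahead of the robot, y to its left, z up, the work surface at z = 0. Lengths are in m, angles in rad, forces in N, time in s.
With the tool pointing down it reaches from about 0.35 to 0.9 m from the base axis. Payload 8.1 kg.
Tool frame: the origin (TCP) lies at the very end of the fingers, on their centre line; the grasp point (between the pads) lies 19 mm behind it; z points along the fingers, y is the line along which they close (so a half turn about z gives the same grasp; the last joint's range is limited). The gripper opens to 92 mm and grips with 3 to 60 N. Pads are 19 mm wide; open, the fingers measure 130 mm over their backs; the gripper's body (75 mm by 190 mm) begins 47 mm behind the grasp point.
Start: joints at [1.18, 0.434, 0.025, 1.573, -0.012, 1.134, -0.075], TCP at [0.177, -0.599, 0.227] pointing down, gripper open.
Joint ranges: [-2.62, 2.62], [-0.44, 2.09], [-1.27, 1.32], [0.08, 2.57], [-1.32, 4.46], [0.12, 2], [-2.74, 2.74]. Speed limits (rad/s): [2.22, 2.22, 3.01, 3.01, 3.14, 3.14, 3.14].

## Interface

Orientations are given as a rotation vector (axis times angle).
In Python, from cell import arm gives the robot as it stands.
- The arm moves only by the tool carry_out, never from a script. Its argument "commands" is a list of rows, each a list of 7 numbers: the opening, from 0 (shut) to 1 (fully open), then the shift along the tool's x, y, z each as a share of 0.025 m, from -1 to 1, then the turn, a rotation vector about the tool's x, y, z each as a share of 0.1 rad, from -1 to 1. A call has 1 to 8 rows; each row shifts and turns the commanded pose from where the row before left it, along the tool's axes as they then stand; what a row does not reach is not made up. A row lasts 1/10 s, in which the tool goes at most 50 mm and 8.59 degrees, less where a joint would pass 70% of its speed; a pose out of reach is approached as far as the arm can. A call with a number of a shift or a turn outside -1 to 1 is refused whole. A call with a gripper value outside its range is refused whole. The fingers move at their own pace and stop on an object; "squeeze" is the grip in N (left out, the last holds). Time passes only in rows, so rows that do not move let the fingers close. It gives the time, the measured TCP pose, the force, the opening and the grip force at its end, in the units of the state.
- arm.observe(): the state, without advancing time (a new reading comes with each control period).
- arm.get_image(name): name is "scene" or "top" or "wrist"; returns a dict with "pixels" (480x640x3 uint8, red, green, blue), "range_z" (480x640 float32, m along the optical axis (not along the pixel's ray), 0 where there is no reading), "mtx" (3x3 intrinsics, pixels), "R" (3x3) and "t" (3): a world point X has camera coordinates R X + t; the wrist camera has in their place "tool_from_camera" (4x4, takes a point from camera to tool coordinates, whose origin is the TCP and whose axes are the flange's). Camera axes: x right, y down, z forward; pixel columns grow to the right and rows downward; lengths in m; the calibration is good to about 2 mm. A picture is of the moment at which its call begins: read the wrist's pose just before it.
- arm.sign_off(): hands the job in; it is judged then, once.
The state is a dict: "clock": time; "joints": joint angles; "dq": joint speeds; "joint_efforts": joint torques, N m; "position": TCP position; "ee_rot": TCP orientation; "force": force on the tool from outside, world axes, zero at the start; "ft_torque": the same for the moment, N m; "width": opening from 0.0 (shut) to 1.0 (fully open); "gripper_force": force on a finger pad.
Only numpy, scipy, OpenCV 4.12 (cv2) and the standard library are available. Lean on these libraries where they do the work, as an engineer would, in place of code of your own. Each camera call takes 0.05 s, during which the arm holds its last target. There are 200 camera calls.

## Task

Lift the steel jug of sweets off its stand, set it down upright on the round steel tray and let go. Then take the jug again so that you can tip it, pour all six sweets into the single green basket, and stand the empty jug back upright on the tray. Leave the other things on the table where they are.

Things in the scene. Friction and masses are not known exactly. Their poses are not given: they have to be found in the camera images.
- jug: Wide-mouthed conical steel jug, open top, 95 mm tall, 0.3 kg. Origin: centre of underside; z up its axis. Outer radius 32 mm at the foot, 66 mm at the rim, straight sides; wall 4, floor 5 mm. Handle on its -x side: a flat D loop in its x-z plane, 14 mm wide along y; top bar z = 79 to 91 mm, out to x = -109 mm; upright grip bar x = -97 to -109 mm, z = 16 to 91 mm; bottom bar z = 16 to 28 mm.
- jug_mouth (a point): Centre of the jug's rim, on its axis, 95 mm above its underside.
- jug_handle (a point): Middle of the handle's upright grip bar, at x = -103, y = 0, z = 54 mm in the jug's frame (axes as the jug's).
- stand: Low metal riser where the jug starts, fixed. Origin: on the table below the jug's place; z up. Top 50 mm above the table, x = -155 to 65, y = -60 to 60 mm; four lips 8 mm high, inner faces 42.5 mm from the origin, round the jug's foot; an upright guard plate at x = -150 to -155 mm, up to z = 130 mm, stands before the jug's handle, which points to about -x.
- tray: Plain round flat steel tray, fixed, 200 mm across, 8 mm thick, no rim. Origin: centre of its underside, on the table; top at z = 8 mm.
- basket: Open green plastic basket, fixed, 200 mm (its x) by 150 mm (its y), 60 mm tall, walls and floor 5 mm; the single shallow one near the robot, not the stack at the table's far left. Origin: centre of its underside.
- sweet0: One of six alike round hard sweets, a white ball 24 mm across, 12 g, at first in the jug. Origin: its centre.
- sweet1: One of six alike round hard sweets, a white ball 24 mm across, 12 g, at first in the jug. Origin: its centre.
- sweet2: One of six alike round hard sweets, a white ball 24 mm across, 12 g, at first in the jug. Origin: its centre.
- sweet3: One of six alike round hard sweets, a white ball 24 mm across, 12 g, at first in the jug. Origin: its centre.
- sweet4: One of six alike round hard sweets, a white ball 24 mm across, 12 g, at first in the jug. Origin: its centre.
- sweet5: One of six alike round hard sweets, a white ball 24 mm across, 12 g, at first in the jug. Origin: its centre.
- bottle: Bystander: green bottle with a white cap, 52 mm across, 110 mm tall. Origin: centre of its underside.
- cup: Bystander: white open plastic cup, 76 mm across, 80 mm tall. Origin: centre of its underside.
- tube_rack: Bystander: grey rack of capped blood tubes, 70 x 190 mm, 93 mm tall; long side along its y. Origin: centre of its underside.
- phone: Bystander: dark red phone lying flat, 75 x 150 x 10 mm; long side along its y. Origin: centre of its underside.
- pliers: Bystander: yellow-handled pliers lying flat, 165 mm long, 10 mm thick; jaws at +x. Origin: centre of its underside.
- jar: Bystander: white closed jar, 68 mm across, 90 mm tall. Origin: centre of its underside.
There are look-alikes about, which are no part of the job. What is shaped like the jug but red is not meant.

How it is judged:
On the way, in this order (a step that is already met when the one before it is completed fails the run):
1. the jug stands upright on the tray, let go, with all the sweets still in it (horizontal distance between jug and tray below 0.07 m and z of jug in the frame of tray below 0.014 m and angle between jug's own z axis and vertical below 0.1 rad and contact force between the fingers and jug below 0.1 N and linear speed of jug below 0.02 m/s and distance between each of sweet0, sweet1, sweet2, sweet3, sweet4, sweet5 and jug_mouth below 0.095 m), for 0.2 s.
2. the jug, off the tray, is tipped over the basket (angle between jug's own z axis and vertical above 0.9 rad and horizontal distance between jug_mouth and basket below 0.16 m and height (world z) of jug_mouth above 0.05 m), for 0.1 s.
3. all six sweets are in the basket (x of sweet0 in the frame of basket between -0.098 and 0.098 m and y of sweet0 in the frame of basket between -0.073 and 0.073 m and z of sweet0 in the frame of basket between 0 and 0.058 m and x of sweet1 in the frame of basket between -0.098 and 0.098 m and y of sweet1 in the frame of basket between -0.073 and 0.073 m and z of sweet1 in the frame of basket between 0 and 0.058 m and x of sweet2 in the frame of basket between -0.098 and 0.098 m and y of sweet2 in the frame of basket between -0.073 and 0.073 m and z of sweet2 in the frame of basket between 0 and 0.058 m and x of sweet3 in the frame of basket between -0.098 and 0.098 m and y of sweet3 in the frame of basket between -0.073 and 0.073 m and z of sweet3 in the frame of basket between 0 and 0.058 m and x of sweet4 in the frame of basket between -0.098 and 0.098 m and y of sweet4 in the frame of basket between -0.073 and 0.073 m and z of sweet4 in the frame of basket between 0 and 0.058 m and x of sweet5 in the frame of basket between -0.098 and 0.098 m and y of sweet5 in the frame of basket between -0.073 and 0.073 m and z of sweet5 in the frame of basket between 0 and 0.058 m), for 0.2 s.
At the end, for the whole second after the job is handed in: All six sweets lie inside the basket, below its rim; the jug stands upright (within 0.1 rad), at rest and released on the tray, its foot on the tray's top and its axis within 70 mm of the tray's centre (all of step 3 and horizontal distance between jug and tray below 0.07 m and z of jug in the frame of tray below 0.014 m and angle between jug's own z axis and vertical below 0.1 rad and contact force between the fingers and jug below 0.1 N and linear speed of jug below 0.02 m/s); the robot touches nothing.
It fails at once if a bystander is pushed more than 40 mm or knocked over (distance of any of bottle, cup, tube_rack, phone, pliers, jar from where it was at the start of the episode above 0.04 m or angle between any of bottle, cup, tube_rack, phone, pliers, jar's own z axis and vertical above 0.6 rad).
It also fails if it takes over 72 s, if anything falls off the work surface, if the arm or the gripper's body presses on something with over 40 N, if the wrist force passes 120 N, or if a joint passes its speed limit or range.

## Working session

There is one attempt and no reset: what is moved stays moved. The work goes in short steps, Python scripts to look and compute and a tool call to move; the robot and the scene stay as the last step left them, time stands still between calls to the robot, and variables do not carry over. Pictures are saved under pics/ and viewed, at most 10 in all, crops included, and the job is handed in when it is done.

Besides the shell and the picture viewer there is one more tool, called after ">>>" as name([rows], argument=value, ...), one row to a line, values as JSON. carry_out: Moves the arm, as the interface text tells. Shift numbers are shares of 0.025 m and turn numbers shares of 0.1 rad, none past 1 either way. Its arguments: {"type":"object","properties":{"commands":{"type":"array"},"squeeze":{"type":"number"}},"required":["commands"]}

```bash
mkdir -p pics; ls
python3 - <<'E'
from cell import arm
import cv2,numpy as np
s=arm.observe();print({k:np.round(v,3) for k,v in s.items()})
for n in ["scene","top"]:
    im=arm.get_image(n);np.savez(f"{n}.npz",**{k:np.array(v) for k,v in im.items()})
    cv2.imwrite(f"pics/{n}0.png",im["pixels"][:,:,::-1])
    print(n,im["mtx"].round(1).tolist(),im["R"].round(3).tolist(),im["t"].round(3))
E
```

```text
pics
{'clock': np.float64(0.0), 'joints': array([ 1.18 ,  0.435,  0.025,  1.574, -0.012,  1.134, -0.075]), 'dq': array([-0.   ,  0.   ,  0.001, -0.   ,  0.001,  0.001, -0.   ]), 'joint_efforts': array([-0.0000e+00, -6.6785e+01,  9.8500e-01, -3.1446e+01, -6.1000e-02,
        4.3000e-02,  0.0000e+00]), 'position': array([ 0.177, -0.599,  0.226]), 'ee_rot': array([-3.108e+00, -4.500e-01,  1.000e-03]), 'force': array([-0.345,  0.28 ,  0.032]), 'ft_torque': array([ 0.055,  0.022, -0.03 ]), 'gripper_force': np.float64(0.0), 'width': np.float64(0.998)}
scene [[598.9, 0.0, 312.5], [0.0, 598.9, 234.8], [0.0, 0.0, 1.0]] [[-0.606, 0.795, -0.017], [0.536, 0.392, -0.748], [-0.588, -0.462, -0.664]] [ 0.276 -0.196  1.95 ]
top [[558.0, 0.0, 320.1], [0.0, 558.0, 238.8], [0.0, 0.0, 1.0]] [[-0.007, -1.0, 0.006], [-0.999, 0.007, -0.043], [0.043, -0.006, -0.999]] [0.036 0.488 1.309]
```

View pics/scene0.png

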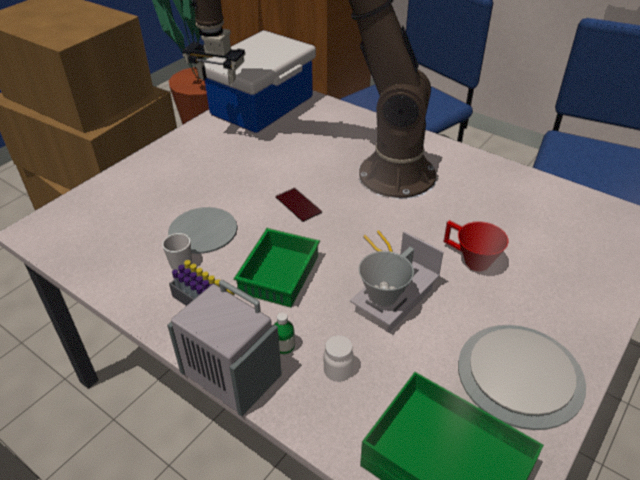

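View pics/top0.png

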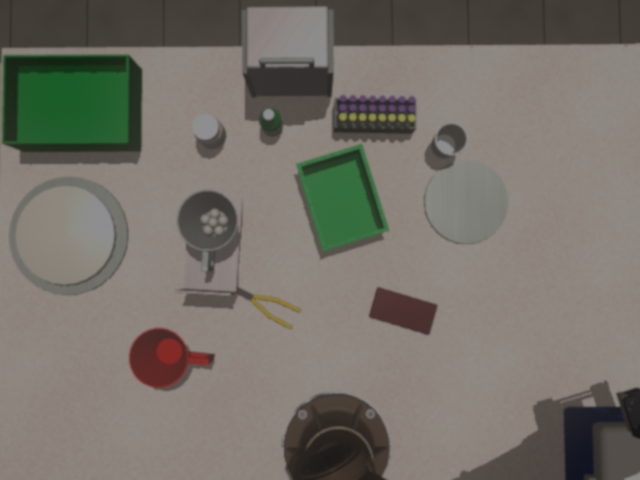

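Jug candidates in the top view are the steel jug at (207,222) and the red jug at (160,357). Tray candidates are the grey disc at (466,201) and the larger white-centred plate at (68,236). Basket candidates are the single basket at (342,198) and the stack at (70,100). By the description I choose the steel jug, the plain disc at (466,201) and the single basket. Next I'll measure them and check the jug in a crop.

```bash
cat > h.py <<'E'
import numpy as np,cv2
def load(n):
    d=dict(np.load(n+".npz"));return d
def cloud(d):
    K=d["mtx"];z=d["range_z"].astype(float);v,u=np.mgrid[:480,:640]
    c=np.stack([(u-K[0,2])/K[0,0]*z,(v-K[1,2])/K[1,1]*z,z],-1)
    W=(c-d["t"])@d["R"];W[z==0]=np.nan;return W
def circ(p):
    A=np.c_[2*p,np.ones(len(p))];s=np.linalg.lstsq(A,(p**2).sum(1),rcond=None)[0]
    return s[:2],np.sqrt(s[2]+s[:2]@s[:2])
E
python3 - <<'E'
from h import *
d=load("top");W=cloud(d);np.set_printoptions(precision=4,suppress=True)
for n,(u,v) in dict(tray=(466,201),table=(520,330),basketfloor=(342,198),plate=(68,236),phone=(403,310),cup=(450,141),jar=(207,128),bottle=(268,117),standtop=(225,270),handle=(208,260),sweet=(214,222)).items(): print(n,W[v,u])
def reg(u0,u1,v0,v1,z0,z1):
    w=W[v0:v1,u0:u1].reshape(-1,3);return w[(w[:,2]>z0)&(w[:,2]<z1)]
r=reg(165,250,180,300,.132,.16);print("rim+handle n",len(r))
c=r[:,:2]
h=c[c[:,0]<np.median(c[:,0])-.09]
for _ in range(4):
    if _==0: m,R=circ(c)
    k=np.abs(np.linalg.norm(c-m,axis=1)-.064)<.01 if _ else np.abs(np.linalg.norm(c-m,axis=1)-R)<.03
    m,R=circ(c[k])
print("rim",m,R,r[:,2].max())
h=r[np.linalg.norm(c-m,axis=1)>.075];hd=h[:,:2].mean(0)-m
print("handle n",len(h),h.mean(0),"az",np.degrees(np.arctan2(hd[1],hd[0])),"max dist",np.linalg.norm(h[:,:2]-m,axis=1).max())
g=reg(170,250,240,310,.115,.135);g=g[g[:,0]<m[0]-.125];print("guard",len(g),g.mean(0),g.min(0),g.max(0))
t=reg(410,525,150,255,.004,.013);print("tray",len(t));
b=reg(290,395,135,260,.05,.07);rect=cv2.minAreaRect(b[:,:2].astype(np.float32));print("basket",len(b),rect,b[:,2].mean(),cv2.boxPoints(rect))
g=d["pixels"].astype(int)[150:255,415:520]
tt=cv2.cvtColor(d["pixels"],cv2.COLOR_RGB2GRAY)
im=d["pixels"][165:315,150:350,::-1];cv2.imwrite("pics/crop.png",cv2.resize(im,None,fx=3.5,fy=3.5,interpolation=cv2.INTER_CUBIC))
print("tray px", W[201,425],W[201,507],W[161,466],W[242,466])
E
```

```text
tray [ 0.5757 -0.3146  0.0119]
table [ 0.2691 -0.4403  0.    ]
basketfloor [ 0.5856 -0.0209  0.0045]
plate [0.4979 0.6141 0.0386]
phone [ 0.3193 -0.162   0.009 ]
cup [ 0.7196 -0.2793  0.0112]
jar [0.735  0.2837 0.0902]
bottle [0.7534 0.1454 0.1117]
standtop [0.417  0.2503 0.0493]
handle [0.4395 0.2714 0.1404]
sweet [0.5239 0.2676 0.0923]
rim+handle n 955
rim [0.5242 0.2713] 0.06172705771167449 0.15115299793102266
handle n 150 [0.4162 0.2773 0.1391] az 176.8002339659969 max dist 0.16270334701133438
guard 147 [0.3714 0.2845 0.1293] [0.3661 0.2253 0.1152] [0.3761 0.3443 0.135 ]
tray 6009
basket 1384 ((0.5830152034759521, -0.01938779652118683), (0.20975415408611298, 0.15944625437259674), 16.68353843688965) 0.0608867937882207 [[ 0.4597  0.0269]
 [ 0.5054 -0.1259]
 [ 0.7064 -0.0656]
 [ 0.6606  0.0871]]
tray px [ 0.5771 -0.2187  0.0046] [ 0.575  -0.4119  0.0122] [ 0.6706 -0.3155  0.0152] [ 0.4786 -0.3147  0.005 ]
```

View pics/crop.png

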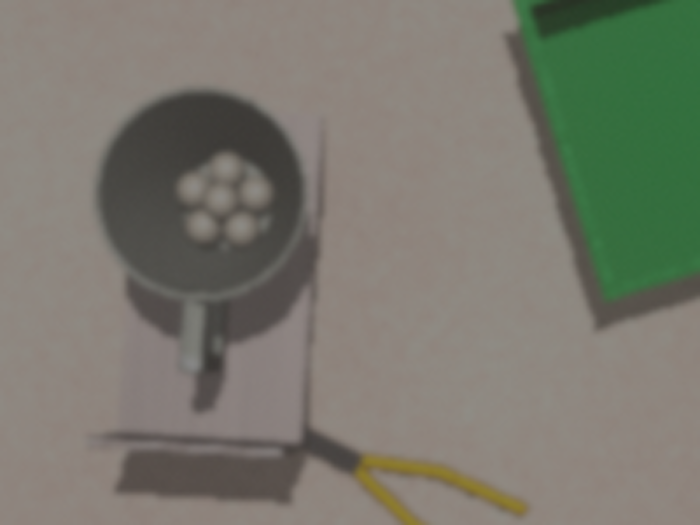

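The crop shows the steel jug, rim centre at about (200,193), with six white sweets inside and its handle running down to (190,372) in front of the guard. That matches the description: rim radius about 62–66 mm at z≈0.147, and guard 152 mm from the axis. I'll move towards it now.

>>> carry_out([
  [1,0.99,-0.9,-0.1,0,0,0],
  [1,0.99,-0.9,-0.1,0,0,0],
  [1,0.99,-0.9,-0.1,0,0,0],
  [1,0.99,-0.9,-0.1,0,0,0],
  [1,0.99,-0.9,-0.1,0,0,0],
  [1,0.99,-0.9,-0.1,0,0,0],
  [1,0.99,-0.9,-0.1,0,0,0],
  [1,0.99,-0.9,-0.1,0,0,0],
])

```text
clock: 0.9
position: [0.3165, -0.3691, 0.2466]
ee_rot: [-3.109, -0.45, 0.001]
force: [0.4, -0.0, 0.5]
width: 1.002
gripper_force: 0.0
```

>>> carry_out([
  [1,0.99,-0.9,-0.1,0,0,0],
  [1,0.99,-0.9,-0.1,0,0,0],
  [1,0.99,-0.9,-0.1,0,0,0],
  [1,0.99,-0.9,-0.1,0,0,0],
  [1,0.99,-0.9,-0.1,0,0,0],
  [1,0.99,-0.9,-0.1,0,0,0],
])

```text
clock: 1.5
position: [0.4205, -0.1976, 0.2617]
ee_rot: [-3.109, -0.45, 0.001]
force: [0.4, 0.3, -0.2]
width: 1.003
gripper_force: 0.0
```

```bash
cat >> h.py <<'E'
from scipy.spatial.transform import Rotation as Ro
import json
def obs():
    from cell import arm
    s=arm.observe();o={k:np.array(v,float).tolist() for k,v in s.items()}
    open("log.jsonl","a").write(json.dumps(o)+"\n")
    R=Ro.from_rotvec(o["ee_rot"]).as_matrix()
    print("t",round(o["clock"],2),"p",np.round(o["position"],4),"q",np.round(o["joints"],3),"w",round(o["width"],3),"gf",round(o["gripper_force"],1),"F",np.round(o["force"],1))
    print("x",R[:,0].round(3),"y",R[:,1].round(3),"z",R[:,2].round(3))
    return np.array(o["position"]),R
def plan(p,R,pt,Rt,n,g):
    "n rows from p,R to pt,Rt, straight"
    w=Ro.from_matrix(R.T@Rt).as_rotvec();out=[]
    for i in range(n):
        Ri=R@Ro.from_rotvec(w*i/n).as_matrix()
        out.append([g]+list(np.round(Ri.T@(np.array(pt)-p)/n/.025,2))+list(np.round(w/n/.1,2)))
    for r in out: print([float(x) for x in r])
E
python3 - <<'E'
from h import *
p,R=obs()
d=load("top");W=cloud(d);w=W[235:310,165:250].reshape(-1,3)
m=np.array([.5242,.2713]);dd=np.linalg.norm(w[:,:2]-m,axis=1)
k=(w[:,2]>.132)&(dd>.07)&(dd<.118);h=w[k]
print(len(h),h.mean(0),np.degrees(np.arctan2(h[:,1].mean()-m[1],h[:,0].mean()-m[0])))
E
```

```text
t 1.5 p [ 0.4205 -0.1976  0.2617] q [ 0.542  0.159 -0.249  1.877  0.044  1.111 -1.007] w 1.003 gf 0.0 F [ 0.4  0.3 -0.2]
x [ 0.959  0.284 -0.   ] y [ 0.284 -0.959 -0.   ] z [-0.  0. -1.]
125 [0.43564212 0.27754933 0.14130669] 175.96345769603303
```

Run:
```python
from h import *
p,R=obs();a=np.radians(-4)
Rt=np.array([[np.cos(a),np.sin(a),0],[np.sin(a),-np.cos(a),0],[0,0,-1.]])
plan(p,R,[.4215,.2785,.235],Rt,16,1)
```

```text
t 1.5 p [ 0.4205 -0.1976  0.2617] q [ 0.542  0.159 -0.249  1.877  0.044  1.111 -1.007] w 1.003 gf 0.0 F [ 0.4  0.3 -0.2]
x [ 0.959  0.284 -0.   ] y [ 0.284 -0.959 -0.   ] z [-0.  0. -1.]
[1.0, 0.34, -1.14, 0.07, -0.0, 0.0, 0.22]
[1.0, 0.31, -1.15, 0.07, -0.0, 0.0, 0.22]
[1.0, 0.29, -1.15, 0.07, -0.0, 0.0, 0.22]
[1.0, 0.26, -1.16, 0.07, -0.0, 0.0, 0.22]
[1.0, 0.24, -1.17, 0.07, -0.0, 0.0, 0.22]
[1.0, 0.21, -1.17, 0.07, -0.0, 0.0, 0.22]
[1.0, 0.18, -1.18, 0.07, -0.0, 0.0, 0.22]
[1.0, 0.16, -1.18, 0.07, -0.0, 0.0, 0.22]
[1.0, 0.13, -1.18, 0.07, -0.0, 0.0, 0.22]
[1.0, 0.11, -1.19, 0.07, -0.0, 0.0, 0.22]
[1.0, 0.08, -1.19, 0.07, -0.0, 0.0, 0.22]
[1.0, 0.05, -1.19, 0.07, -0.0, 0.0, 0.22]
[1.0, 0.03, -1.19, 0.07, -0.0, 0.0, 0.22]
[1.0, -0.0, -1.19, 0.07, -0.0, 0.0, 0.22]
[1.0, -0.03, -1.19, 0.07, -0.0, 0.0, 0.22]
[1.0, -0.05, -1.19, 0.07, -0.0, 0.0, 0.22]
```

>>> carry_out([
  [1,0.27,-0.92,0.05,0,0,0.18],
  [1,0.25,-0.92,0.05,0,0,0.18],
  [1,0.24,-0.92,0.05,0,0,0.18],
  [1,0.22,-0.93,0.05,0,0,0.18],
  [1,0.21,-0.93,0.05,0,0,0.18],
  [1,0.19,-0.93,0.05,0,0,0.18],
  [1,0.17,-0.94,0.05,0,0,0.18],
  [1,0.16,-0.94,0.05,0,0,0.18],
])

```text
clock: 2.3
position: [0.4201, -0.0073, 0.2515]
ee_rot: [3.133, 0.224, -0.001]
force: [1.0, 0.6, 0.2]
width: 1.001
gripper_force: 0.0
```

>>> carry_out([
  [1,0.14,-0.94,0.05,0,0,0.18],
  [1,0.13,-0.94,0.05,0,0,0.18],
  [1,0.11,-0.95,0.05,0,0,0.18],
  [1,0.09,-0.95,0.05,0,0,0.18],
  [1,0.07,-0.95,0.05,0,0,0.18],
  [1,0.05,-0.95,0.05,0,0,0.18],
  [1,0.04,-0.95,0.05,0,0,0.17],
  [1,0.02,-0.95,0.05,0,0,0.17],
])

```text
clock: 3.1
position: [0.4211, 0.1829, 0.2414]
ee_rot: [3.141, 0.001, -0.001]
force: [-0.2, -0.3, 0.2]
width: 1.001
gripper_force: 0.0
```

>>> carry_out([
  [1,0,-0.95,0.05,0,0,0.17],
  [1,-0.01,-0.95,0.05,0,0,0.17],
  [1,-0.03,-0.95,0.05,0,0,0.17],
  [1,-0.04,-0.95,0.05,0,0,0.17],
  [1,0,0,0,0,0,0],
])

```text
clock: 3.6
position: [0.4207, 0.2804, 0.2364]
ee_rot: [-3.138, 0.099, 0.002]
force: [0.4, -0.1, -0.3]
width: 1.003
gripper_force: 0.0
```

Run:
```python
from h import *
from cell import arm
p,R=obs()
im=arm.get_image("wrist");print(np.round(im["tool_from_camera"],3).tolist())
T=im["tool_from_camera"];K=im["mtx"];z=im["range_z"].astype(float);v,u=np.mgrid[:480,:640]
c=np.stack([(u-K[0,2])/K[0,0]*z,(v-K[1,2])/K[1,1]*z,z],-1)@T[:3,:3].T+T[:3,3]
W=c@R.T+p;W[z==0]=np.nan
np.savez("wrist1.npz",W=W,pixels=im["pixels"])
m=np.array([.5242,.2713]);w=W.reshape(-1,3)
k=(np.abs(w[:,2]-.141)<.008)&(np.linalg.norm(w[:,:2]-m,axis=1)<.135);q=w[k]
print(len(q),q.min(0),q.max(0))
h=q[(q[:,0]<.452)&(q[:,0]>.40)];print("handle",len(h),h.min(0),h.max(0),h.mean(0))
for x in np.arange(.405,.456,.01):
    s=h[np.abs(h[:,0]-x)<.004]; 
    if len(s):print(x.round(3),s[:,1].min(),s[:,1].max(),s[:,1].mean())
cv2.imwrite("pics/wrist1.png",im["pixels"][:,:,::-1])
```

```text
t 3.6 p [0.4207 0.2804 0.2364] q [-0.236  0.29  -0.57   1.809  0.173  1.092 -2.5  ] w 1.003 gf 0.0 F [ 0.4 -0.1 -0.3]
x [ 0.998 -0.063 -0.001] y [-0.063 -0.998 -0.002] z [-0.001  0.002 -1.   ]
[[-0.001, -0.965, -0.263, 0.071], [1.0, -0.001, -0.001, 0.0], [0.0, -0.263, 0.965, -0.159], [0.0, 0.0, 0.0, 1.0]]
9810 [0.41444394 0.20919745 0.13300164] [0.58794796 0.339453   0.14792468]
handle 812 [0.41444394 0.27272014 0.13879332] [0.45196538 0.2883338  0.14382556] [0.43393018 0.28054622 0.14145369]
0.415 0.27541331951917075 0.2883337988638436 0.281767628992843
0.425 0.27483760021162207 0.28802959649181015 0.28139381210644165
0.435 0.273436782401954 0.28726075602178186 0.28038389928483815
0.445 0.27289915404046516 0.2865488510769849 0.2796949570920125
0.455 0.27272013650814647 0.2858620011930135 0.278664341754156
```

View pics/wrist1.png

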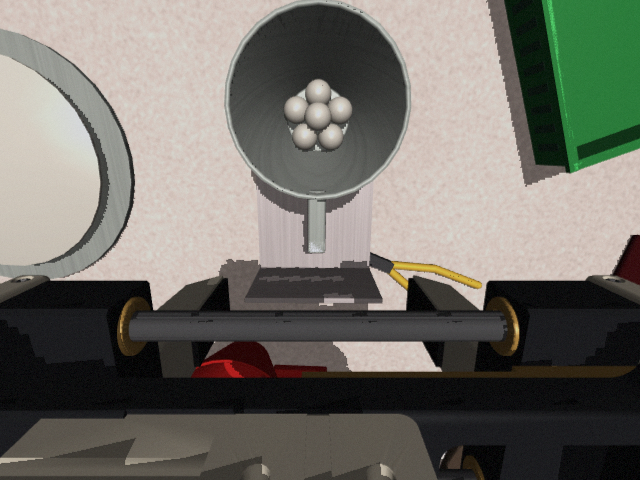

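The wrist view shows the jug's mouth at (317,100), six sweets, and the handle end at (317,250). The grip bar is at about (0.4205, 0.2816), right under the tool. I'll descend and grip.

>>> carry_out([
  [1,0,-0.05,0.93,0,0,0],
  [1,0,0,0.93,0,0,0],
  [1,0,0,0.93,0,0,0],
  [1,0,0,0.93,0,0,0],
  [1,0,0,0.93,0,0,0],
  [1,0,0,0.93,0,0,0],
  [1,0,0,0,0,0,0],
])

```text
clock: 4.35
position: [0.4204, 0.2757, 0.0947]
ee_rot: [3.136, -0.105, -0.006]
force: [-0.6, 0.1, 1.0]
width: 1.0
gripper_force: 0.0
```

>>> carry_out([
  [0,0,0,0,0,0,0],
  [0,0,0,0,0,0,0],
  [0,0,0,0,0,0,0],
  [0,0,0,0,0,0,0],
  [0,0,0,0,0,0,0],
  [0,0,0,0,0,0,0],
  [0,0,0,0,0,0,0],
], squeeze=60)

```text
clock: 5.05
position: [0.4218, 0.2785, 0.0973]
ee_rot: [3.14, -0.104, 0.0]
force: [0.8, 0.1, -1.0]
width: 0.437
gripper_force: 0.0
```

```bash
python3 -c "
from h import *
obs()"
```

```text
t 5.05 p [0.4218 0.2785 0.0973] q [-0.301  0.453 -0.511  1.978  0.308  0.786 -2.626] w 0.437 gf 0.0 F [ 0.8  0.1 -1. ]
x [ 0.998 -0.066  0.   ] y [-0.066 -0.998 -0.   ] z [ 0. -0. -1.]
```

>>> carry_out([
  [0,0,0,0,0,0,0],
  [0,0,0,0,0,0,0],
  [0,0,0,0,0,0,0],
  [0,0,0,0,0,0,0],
  [0,0,0,0,0,0,0],
  [0,0,0,0,0,0,0],
])

```text
clock: 5.65
position: [0.4218, 0.2787, 0.0972]
ee_rot: [-3.14, 0.104, -0.0]
force: [0.4, 2.0, -1.4]
width: 0.152
gripper_force: 59.9
```

```bash
python3 -c "
from h import *
obs()"
```

```text
t 5.65 p [0.4218 0.2787 0.0972] q [-0.301  0.453 -0.511  1.978  0.308  0.786 -2.626] w 0.152 gf 59.9 F [ 0.4  2.  -1.4]
x [ 0.998 -0.066  0.   ] y [-0.066 -0.998 -0.   ] z [ 0.  0. -1.]
```

>>> carry_out([
  [0,0,0,-0.3,0,0,0],
  [0,0,0,-0.6,0,0,0],
  [0,0,0,-0.8,0,0,0],
  [0,0,0,-0.8,0,0,0],
  [0,0,0,-0.8,0,0,0],
  [0,0,0,-0.6,0,0,0],
  [0,0,0,-0.3,0,0,0],
  [0,0,0,0,0,0,0],
])

```text
clock: 6.45
position: [0.4219, 0.2784, 0.2029]
ee_rot: [-3.14, 0.105, -0.001]
force: [0.3, 0.1, -3.9]
width: 0.15
gripper_force: 59.9
```

```bash
cat > kin.py <<'E'
from h import *
import itertools
from scipy.optimize import least_squares
AX="zyzyzyz"
def fk(q,P,S):
    psi,d1,d3,a3,d5,a5,d6,a6,d7,g=P   # offsets along local z / x
    R=Ro.from_euler("z",psi);p=np.array([0,0,0.])
    T=[(0,d1),None,(a3,d3),(-a3,0),(a5,d5),(a6,d6),(0,d7)]
    for i in range(7):
        R=R*Ro.from_euler(AX[i],S[i]*q[i])
        if T[i]: p=p+R.apply([T[i][0],0,T[i][1]])
    return p,R*Ro.from_euler("z",g)
D=[json.loads(l) for l in open("log.jsonl")]
D.append(dict(joints=[1.18,.435,.025,1.574,-.012,1.134,-.075],position=[.177,-.599,.2265],ee_rot=[-3.108,-.45,.001]))
D=[d for d in D]
def res(P,S):
    o=[]
    for d in D:
        p,R=fk(d["joints"],P,S);o+=list((p-d["position"]));o+=list(.3*(R.inv()*Ro.from_rotvec(d["ee_rot"])).as_rotvec())
    return np.array(o)
if __name__=="__main__":
    best=[]
    for s in itertools.product([1,-1],repeat=4):   # z-joint signs
        for psi,g in itertools.product([0,1.57,3.14,-1.57],repeat=2):
            S=[s[0],1,s[1],1,s[2],1,s[3]]
            f=least_squares(res,[psi,.3,.4,0,.4,0,0,0,.2,g],args=(S,),max_nfev=60)
            best.append((f.cost,S,f.x))
    best.sort(key=lambda b:b[0])
    for b in best[:4]: print(b[0],b[1],b[2].round(4))
    json.dump([best[0][1],best[0][2].tolist()],open("kin.json","w"))
    print(np.abs(res(best[0][2],best[0][1])).max())
E
python3 -c "
from h import *
obs()"; python3 kin.py
```

```text
t 6.45 p [0.4219 0.2784 0.2029] q [-0.244  0.323 -0.562  1.857  0.201  1.017 -2.527] w 0.15 gf 59.9 F [ 0.3  0.1 -3.9]
x [ 0.998 -0.067  0.001] y [-0.067 -0.998 -0.   ] z [ 0.001  0.    -1.   ]
0.00011415762141363779 [-1, 1, -1, 1, -1, 1, -1] [-9.7800e-02 -8.1610e-01  5.7580e-01 -1.6200e-02  4.5190e-01 -4.6000e-03
 -8.9941e+00  1.0800e-02  8.2777e+00  1.4731e+00]
0.00011415762141365535 [-1, 1, -1, 1, -1, 1, -1] [-9.78000e-02 -8.16100e-01  5.75800e-01 -1.62000e-02  4.51900e-01
 -4.60000e-03 -2.75005e+01  1.08000e-02  2.67841e+01  1.47310e+00]
0.00011415762141365705 [-1, 1, -1, 1, -1, 1, -1] [-9.7800e-02 -8.1610e-01  5.7580e-01 -1.6200e-02  4.5190e-01 -4.6000e-03
 -9.3419e+00  1.0800e-02  8.6255e+00  1.4731e+00]
0.00011415762141365763 [-1, 1, -1, 1, -1, 1, -1] [-9.78000e-02 -8.16100e-01  5.75800e-01 -1.62000e-02  4.51900e-01
 -4.60000e-03  1.46329e+01  1.08000e-02 -1.53494e+01  1.47310e+00]
0.0077046437575611915
```

Run:
```python
from h import *
p,R=obs();a=np.radians(50)
Rt=np.array([[np.cos(a),np.sin(a),0],[np.sin(a),-np.cos(a),0],[0,0,-1.]])
plan(p,R,[.510,-.394,.2],Rt,30,0)
```

```text
t 6.45 p [0.4219 0.2784 0.2029] q [-0.244  0.323 -0.562  1.857  0.201  1.017 -2.527] w 0.15 gf 59.9 F [ 0.3  0.1 -3.9]
x [ 0.998 -0.067  0.001] y [-0.067 -0.998 -0.   ] z [ 0.001  0.    -1.   ]
[0.0, 0.18, 0.89, 0.0, 0.0, -0.0, -0.31]
[0.0, 0.15, 0.89, 0.0, 0.0, -0.0, -0.31]
[0.0, 0.12, 0.9, 0.0, 0.0, -0.0, -0.31]
[0.0, 0.09, 0.9, 0.0, 0.0, -0.0, -0.31]
[0.0, 0.06, 0.9, 0.0, 0.0, -0.0, -0.31]
[0.0, 0.04, 0.9, 0.0, 0.0, -0.0, -0.31]
[0.0, 0.01, 0.9, 0.0, 0.0, -0.0, -0.31]
[0.0, -0.02, 0.9, 0.0, 0.0, -0.0, -0.31]
[0.0, -0.05, 0.9, 0.0, 0.0, -0.0, -0.31]
[0.0, -0.08, 0.9, 0.0, 0.0, -0.0, -0.31]
[0.0, -0.1, 0.9, 0.0, 0.0, -0.0, -0.31]
[0.0, -0.13, 0.89, 0.0, 0.0, -0.0, -0.31]
[0.0, -0.16, 0.89, 0.0, 0.0, -0.0, -0.31]
[0.0, -0.19, 0.88, 0.0, 0.0, -0.0, -0.31]
[0.0, -0.22, 0.88, 0.0, 0.0, -0.0, -0.31]
[0.0, -0.24, 0.87, 0.0, 0.0, -0.0, -0.31]
[0.0, -0.27, 0.86, 0.0, 0.0, -0.0, -0.31]
[0.0, -0.3, 0.85, 0.0, 0.0, -0.0, -0.31]
[0.0, -0.32, 0.84, 0.0, 0.0, -0.0, -0.31]
[0.0, -0.35, 0.83, 0.0, 0.0, -0.0, -0.31]
[0.0, -0.38, 0.82, 0.0, 0.0, -0.0, -0.31]
[0.0, -0.4, 0.81, 0.0, 0.0, -0.0, -0.31]
[0.0, -0.43, 0.8, 0.0, 0.0, -0.0, -0.31]
[0.0, -0.45, 0.78, 0.0, 0.0, -0.0, -0.31]
[0.0, -0.48, 0.77, 0.0, 0.0, -0.0, -0.31]
[0.0, -0.5, 0.75, 0.0, 0.0, -0.0, -0.31]
[0.0, -0.52, 0.74, 0.0, 0.0, -0.0, -0.31]
[0.0, -0.55, 0.72, 0.0, 0.0, -0.0, -0.31]
[0.0, -0.57, 0.7, 0.0, 0.0, -0.0, -0.31]
[0.0, -0.59, 0.69, 0.0, 0.0, -0.0, -0.31]
```

>>> carry_out([
  [0,0.1,0.45,0,0,0,-0.15],
  [0,0.15,0.89,0,0,0,-0.31],
  [0,0.12,0.9,0,0,0,-0.31],
  [0,0.09,0.9,0,0,0,-0.31],
  [0,0.06,0.9,0,0,0,-0.31],
  [0,0.04,0.9,0,0,0,-0.31],
  [0,0.01,0.9,0,0,0,-0.31],
  [0,-0.02,0.9,0,0,0,-0.31],
])

```text
clock: 7.25
position: [0.4405, 0.1087, 0.2011]
ee_rot: [3.13, 0.262, -0.004]
force: [0.1, -0.2, -5.1]
width: 0.155
gripper_force: 59.9
```

>>> carry_out([
  [0,-0.05,0.9,0,0,0,-0.31],
  [0,-0.08,0.9,0,0,0,-0.31],
  [0,-0.1,0.9,0,0,0,-0.31],
  [0,-0.13,0.89,0,0,0,-0.31],
  [0,-0.16,0.89,0,0,0,-0.31],
  [0,-0.19,0.88,0,0,0,-0.31],
  [0,-0.22,0.88,0,0,0,-0.31],
  [0,-0.24,0.87,0,0,0,-0.31],
])

```text
clock: 8.05
position: [0.4603, -0.0705, 0.2011]
ee_rot: [-3.074, -0.647, 0.004]
force: [-0.1, -0.1, -3.9]
width: 0.145
gripper_force: 59.9
```

>>> carry_out([
  [0,-0.27,0.86,0,0,0,-0.31],
  [0,-0.3,0.85,0,0,0,-0.31],
  [0,-0.32,0.84,0,0,0,-0.31],
  [0,-0.35,0.83,0,0,0,-0.31],
  [0,-0.38,0.82,0,0,0,-0.31],
  [0,-0.4,0.81,0,0,0,-0.31],
  [0,-0.43,0.8,0,0,0,-0.31],
  [0,-0.45,0.78,0,0,0,-0.31],
])

```text
clock: 8.85
position: [0.4798, -0.2497, 0.2009]
ee_rot: [-2.969, -1.022, 0.003]
force: [0.4, 0.8, -4.1]
width: 0.153
gripper_force: 59.9
```

>>> carry_out([
  [0,-0.48,0.77,0,0,0,-0.31],
  [0,-0.5,0.75,0,0,0,-0.31],
  [0,-0.52,0.74,0,0,0,-0.31],
  [0,-0.55,0.72,0,0,0,-0.31],
  [0,-0.57,0.7,0,0,0,-0.31],
  [0,-0.4,0.5,0,0,0,-0.31],
  [0,-0.2,0.3,0,0,0,-0.16],
  [0,0,0,0,0,0,0],
])

```text
clock: 9.65
position: [0.4966, -0.3868, 0.201]
ee_rot: [-2.853, -1.312, 0.002]
force: [0.1, -0.1, -5.2]
width: 0.151
gripper_force: 59.9
```

Run:
```python
from h import *
from cell import arm
p,R=obs()
im=arm.get_image("top");np.savez("top1.npz",**{k:np.array(v) for k,v in im.items()})
cv2.imwrite("pics/top1.png",cv2.resize(im["pixels"][90:330,300:580,::-1],None,fx=2.5,fy=2.5))
W=cloud(im);
# tray edge: grey disc points near tray height not reliable; fit from edge pixels in first image
d=load("top");W0=cloud(d);g=cv2.GaussianBlur(cv2.cvtColor(d["pixels"],cv2.COLOR_RGB2GRAY),(3,3),0)
c=cv2.HoughCircles(g[130:280,400:540],cv2.HOUGH_GRADIENT,1,50,param1=60,param2=15,minRadius=35,maxRadius=50)
print(c)
for x in c[0][:1]:
    u,v,r=x[0]+400,x[1]+130,x[2]
    K=d["mtx"];o=-d["R"].T@d["t"]
    f=lambda u,v,z:(lambda q:o+q*(z-o[2])/q[2])(d["R"].T@np.array([(u-K[0,2])/K[0,0],(v-K[1,2])/K[1,1],1]))
    print(f(u,v,.008),f(u+r,v,.008),f(u-r,v,.008))
s=W0[60:180,420:480].reshape(-1,3);s=s[(s[:,2]>.065)&(s[:,2]<.09)];print("cup",len(s),s.mean(0),s.min(0),s.max(0),circ(s[:,:2]))
```

```text
t 9.65 p [ 0.4966 -0.3868  0.201 ] q [ 0.863  0.504 -0.429  1.565  0.225  1.123 -0.326] w 0.151 gf 59.9 F [ 0.1 -0.1 -5.2]
x [ 0.651  0.759 -0.001] y [ 0.759 -0.651 -0.001] z [-0.002  0.    -1.   ]
[[[65.5 70.5 43.6]]]
[ 0.57729897 -0.31449775  0.008     ] [ 0.57659849 -0.41841021  0.008     ] [ 0.57799884 -0.21067596  0.008     ]
cup 309 [ 0.71402028 -0.26799105  0.0776747 ] [ 0.67416613 -0.30255708  0.06509447] [ 0.74855716 -0.22782541  0.08718445] (array([ 0.71038401, -0.2645937 ]), np.float64(0.035138320813367915))
```

View pics/top1.png

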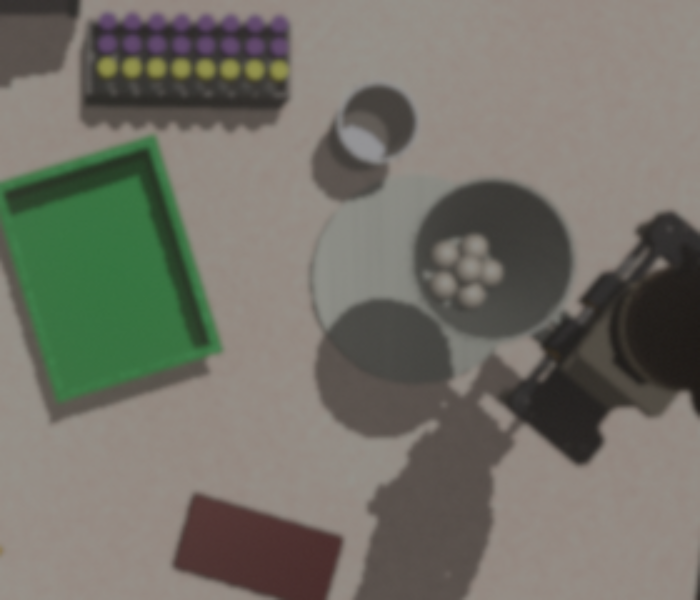

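Top view: the jug hangs over the tray, mouth at about (493,260) in the crop, with all six sweets inside. Its axis computes to about 15 mm from the tray centre, and the cup at (376,122) is clear. I'll lower it.

>>> carry_out([
  [0,0,0,0.5,0,0,0],
  [0,0,0,0.9,0,0,0],
  [0,0,0,0.9,0,0,0],
  [0,0,0,0.9,0,0,0],
  [0,0,0,0.9,0,0,0],
  [0,0,0,0.8,0,0,0],
  [0,0,0,0.5,0,0,0],
  [0,0,0,0.1,0,0,0],
])

```text
clock: 10.5
position: [0.4962, -0.3843, 0.0628]
ee_rot: [-2.85, -1.315, 0.002]
force: [-0.2, 0.8, -3.9]
width: 0.151
gripper_force: 59.9
```

>>> carry_out([
  [0,0,0,0.1,0,0,0],
  [0,0,0,0.1,0,0,0],
])

```text
clock: 10.7
position: [0.498, -0.386, 0.0606]
ee_rot: [2.852, 1.314, 0.002]
force: [0.5, 0.2, -4.2]
width: 0.149
gripper_force: 59.9
```

>>> carry_out([
  [0,0,0,0.1,0,0,0],
  [0,0,0,0,0,0,0],
])

```text
clock: 10.9
position: [0.4973, -0.3859, 0.0574]
ee_rot: [2.853, 1.315, 0.0]
force: [-0.4, -0.4, -4.3]
width: 0.147
gripper_force: 59.9
```

>>> carry_out([
  [0,0,0,0.1,0,0,0],
  [0,0,0,0,0,0,0],
])

```text
clock: 11.1
position: [0.4976, -0.3861, 0.0553]
ee_rot: [2.852, 1.314, 0.001]
force: [-1.2, -0.6, -1.0]
width: 0.152
gripper_force: 59.9
```

>>> carry_out([
  [0,0,0,0.05,0,0,0],
  [0,0,0,0,0,0,0],
])

```text
clock: 11.3
position: [0.4977, -0.3865, 0.055]
ee_rot: [2.852, 1.313, 0.001]
force: [-4.1, -0.4, 9.6]
width: 0.152
gripper_force: 59.9
```

>>> carry_out([
  [0.45,0,0,0,0,0,0],
  [0.45,0,0,0,0,0,0],
  [0.45,0,0,0,0,0,0],
  [0.45,0,0,0,0,0,0],
])

```text
clock: 11.7
position: [0.4973, -0.3857, 0.0534]
ee_rot: [-2.853, -1.315, -0.0]
force: [0.2, -0.1, 0.5]
width: 0.429
gripper_force: 0.0
```

>>> carry_out([
  [0.45,0,0,-0.6,0,0,0],
  [0.45,0,0,-0.9,0,0,0],
  [0.6,0,0,-0.9,0,0,0],
  [0.6,0,0,-0.9,0,0,0],
  [0.6,0,0,-0.9,0,0,0],
  [0.6,0,0,0,0,0,0],
])

```text
clock: 12.3
position: [0.4992, -0.3866, 0.163]
ee_rot: [2.848, 1.313, 0.005]
force: [-0.1, -0.8, 0.6]
width: 0.599
gripper_force: 0.0
```

Run:
```python
from h import *
from cell import arm
p,R=obs()
im=arm.get_image("wrist")
T=im["tool_from_camera"];K=im["mtx"];z=im["range_z"].astype(float);v,u=np.mgrid[:480,:640]
c=np.stack([(u-K[0,2])/K[0,0]*z,(v-K[1,2])/K[1,1]*z,z],-1)@T[:3,:3].T+T[:3,3]
W=c@R.T+p;W[z==0]=np.nan
m=p[:2]+.103*R[:2,0];w=W.reshape(-1,3)
k=(w[:,2]>.085)&(w[:,2]<.115)&(np.linalg.norm(w[:,:2]-m,axis=1)<.12);q=w[k]
dd=np.linalg.norm(q[:,:2]-m,axis=1);rim=q[(dd<.07)&(q[:,2]>.1)];print("guess",m,"rim",circ(rim[:,:2]),rim[:,2].mean(),rim[:,2].std())
h=q[(dd>.072)];print("handle",h[:,:2].mean(0),h[:,2].mean(),h[:,2].max())
cv2.imwrite("pics/wrist2.png",im["pixels"][:,:,::-1])
```

```text
t 12.3 p [ 0.4992 -0.3866  0.163 ] q [ 0.857  0.536 -0.423  1.612  0.246  1.039 -0.345] w 0.599 gf 0.0 F [-0.1 -0.8  0.6]
x [0.65  0.76  0.001] y [ 0.76  -0.65   0.006] z [ 0.005 -0.003 -1.   ]
guess [ 0.56611757 -0.30828499] rim (array([ 0.56211451, -0.30878126]), np.float64(0.06268578911933466)) 0.10275667321886854 0.0012124742422602143
handle [ 0.50576401 -0.37640698] 0.09934542419197932 0.10149435584055641
```

>>> carry_out([
  [0.6,-0.6,0,-0.6,0,1,0],
  [0.6,-0.6,0,-0.6,0,1,0],
  [0.6,-0.6,0,-0.6,0,1,0],
  [0.6,-0.6,0,-0.6,0,1,0],
  [0.6,0,0,0,0,0,0],
])

```text
clock: 12.85
position: [0.447, -0.4448, 0.2067]
ee_rot: [-2.666, -1.208, -0.538]
force: [-0.0, -1.1, 0.6]
width: 0.597
gripper_force: 0.0
```

```bash
sed -i 's/psi,d1,d3,a3,d5,a5,d6,a6,d7,g=P/psi,d1,d3,a3,d5,a5,a6,d7,g=P;d6=0/; s/\[psi,.3,.4,0,.4,0,0,0,.2,g\]/[psi,.3,.4,0,.4,0,0,.3,g]/' kin.py
sed -i 's/^D=\[d for d in D\]/D=[d for d in D if np.abs(d.get("dq",[0])).max()<.05]/' kin.py
python3 -c "
from h import *
obs()"; python3 kin.py; tail -1 log.jsonl | cut -c1-300
```

```text
t 12.85 p [ 0.447  -0.4448  0.2067] q [ 1.286  0.596 -0.579  1.513 -0.095  1.143  0.106] w 0.597 gf 0.0 F [-0.  -1.1  0.6]
x [0.608 0.692 0.389] y [ 0.752 -0.659 -0.002] z [ 0.255  0.294 -0.921]
7.450929049231204e-05 [-1, 1, -1, 1, -1, 1, -1] [-0.082  -0.3502  0.5849 -0.0084  0.4438  0.0051  0.016  -0.2411  1.4888]
7.450929049231388e-05 [-1, 1, -1, 1, -1, 1, -1] [-0.082  -0.3502  0.5849 -0.0084  0.4438  0.0051  0.016  -0.2411  1.4888]
7.4509290492315e-05 [-1, 1, -1, 1, -1, 1, -1] [-0.082  -0.3502  0.5849 -0.0084  0.4438  0.0051  0.016  -0.2411  1.4888]
7.450929049231514e-05 [-1, 1, -1, 1, -1, 1, -1] [-0.082  -0.3502  0.5849 -0.0084  0.4438  0.0051  0.016  -0.2411  1.4888]
0.0067304765578363734
{"clock": 12.85, "joints": [1.2861290231688463, 0.595980655734201, -0.5787746348684454, 1.5133932759844484, -0.09475367645516405, 1.1427956405518593, 0.10648162186266172], "dq": [-0.08905199439357264, -0.019539274687745696, -0.04590275512432303, 0.04719712002773087, 0.04819306402452767, -0.034005641
```

```bash
sed -i 's/<.05\]/<.15]/' kin.py; python3 kin.py; python3 -c "
from kin import *
S,P=json.load(open('kin.json'));print(len(D));print((res(np.array(P),S).reshape(-1,6)*1000).round(1))"
```

```text
0.00024555357611499314 [-1, 1, -1, 1, -1, 1, -1] [-0.0806  0.2716  0.5709  0.0041  0.433   0.009   0.0207  0.3766  1.4909]
0.0002455535761149969 [-1, 1, -1, 1, -1, 1, -1] [-0.0806  0.2716  0.5709  0.0041  0.433   0.009   0.0207  0.3766  1.4909]
0.0002455535761149973 [-1, 1, -1, 1, -1, 1, -1] [-0.0806  0.2716  0.5709  0.0041  0.433   0.009   0.0207  0.3766  1.4909]
0.0002455535761150005 [-1, 1, -1, 1, -1, 1, -1] [-0.0806  0.2716  0.5709  0.0041  0.433   0.009   0.0207  0.3766  1.4909]
0.012119371798313683
9
[[-1.   3.8  0.8 -0.  -0.  -0.2]
 [-0.7  0.4 -0.1  0.   0.  -0.2]
 [-0.7  0.4 -0.1  0.  -0.  -0.2]
 [-1.   3.   0.6  0.  -0.  -0.2]
 [-1.   3.   0.6  0.  -0.  -0.2]
 [-4.  -2.9 -0.3 -0.  -0.  -0.2]
 [-4.4 -3.5 -0.8  0.   0.2 -0.2]
 [ 7.7 -8.8  2.9  9.4  0.3  1.7]
 [ 0.5 12.1 -3.6  0.  -0.2 -0.1]]
```

```bash
cat > kin.py <<'E'
from h import *
from scipy.optimize import least_squares
S=[-1,1,-1,1,-1,1,-1];AX="zyzyzyz"
def fk(q,P):
    a1,b1,d1,a3,b3,d3,a5,b5,d5,a6,d7=P
    R=Ro.identity();p=np.zeros(3)
    T={0:(a1,b1,d1),2:(a3,b3,d3),4:(a5,b5,d5),5:(a6,0,0),6:(0,0,d7)}
    for i in range(7):
        R=R*Ro.from_euler(AX[i],S[i]*q[i])
        if i in T: p=p+R.apply(T[i])
    return p,R*Ro.from_euler("z",np.pi/2)
D=[json.loads(l) for l in open("log.jsonl")]
D.append(dict(joints=[1.18,.435,.025,1.574,-.012,1.134,-.075],position=[.177,-.599,.2265],ee_rot=[-3.108,-.45,.001]))
P0=np.array([.0,0,.3,0,0,.4,0,0,.4,0,.3])
def res(P,reg=True):
    o=[]
    for d in D:
        p,R=fk(d["joints"],P);w=1/(1+10*np.abs(d.get("dq",[0])).max());o+=list(w*(p-d["position"]))
    return np.r_[o,(P-P0)*.005] if reg else np.array(o)
P=least_squares(res,P0).x
def ik(p,R,q0,lo=np.array([-2.62,-.44,-1.27,.08,-1.32,.12,-2.74])+.06,hi=np.array([2.62,2.09,1.32,2.57,4.46,2,2.74])-.06,ref=None):
    def f(q):
        a,B=fk(q,P);return np.r_[a-p,.3*(B.inv()*Ro.from_matrix(R)).as_rotvec(),.002*(q-q0)]
    s=least_squares(f,np.clip(q0,lo+.01,hi-.01),bounds=(lo,hi));return s.x,np.linalg.norm(f(s.x)[:6])
if __name__=="__main__":
    print(P.round(4));print((res(P,False).reshape(-1,3)*1000).round(1))
E
python3 kin.py
```

```text
[-9.000e-04 -3.640e-02  2.727e-01 -1.000e-04 -1.800e-02  5.576e-01
 -2.000e-04  4.000e-04  4.275e-01 -1.000e-03  3.710e-01]
[[-0.  -0.   0. ]
 [-0.  -0.   0. ]
 [ 0.   0.   0. ]
 [-0.1  0.  -0. ]
 [-0.1  0.  -0. ]
 [ 0.   0.   0. ]
 [ 0.   0.   0. ]
 [-0.1 -0.1 -0. ]
 [-0.1 -0.1  0. ]
 [ 0.  -0.1  0.1]
 [ 0.   0.  -0.1]]
```

```bash
cat > pour.py <<'E'
from kin import *
C=np.array([.5625,-.3087,.008]);hd=np.array([-.642,-.766,0]);hd/=np.linalg.norm(hd);A0=np.arctan2(-hd[1],-hd[0])
def tR(al,ph,th=0):
    h=np.array([np.cos(al),np.sin(al),0]);u=np.array([0,0,1.]);y=np.array([np.sin(al),-np.cos(al),0])
    return np.stack([np.sin(ph)*h+np.cos(ph)*u,y,np.cos(ph)*h-np.sin(ph)*u],1)@Ro.from_euler("z",th).as_matrix()
def grasp(ph,zg=.052): # TCP pose for grasp
    R=tR(A0,ph);return C+.103*hd+[0,0,zg]+.019*R[:,2],R
def jug_in_tool(ph,zg=.052):
    p,R=grasp(ph,zg);J=np.stack([-hd,np.cross([0,0,1],-hd),[0,0,1]],1)
    return R.T@J,R.T@(C-p)
def path(p0,R0,p1,R1,q,n=15):
    w=Ro.from_matrix(R0.T@R1).as_rotvec();e=0
    for i in range(1,n+1):
        q,er=ik(p0+(p1-p0)*i/n,R0@Ro.from_rotvec(w*i/n).as_matrix(),q);e=max(e,er)
    return q,e
E
python3 - <<'E'
from pour import *
lo=np.array([-2.62,-.44,-1.27,.08,-1.32,.12,-2.74]);hi=np.array([2.62,2.09,1.32,2.57,4.46,2,2.74])
mar=lambda q:np.minimum(q-lo,hi-q).min()
q0=np.array(D[-2]["joints"]);pc=np.array(D[-2]["position"]);Rc=Ro.from_rotvec(D[-2]["ee_rot"]).as_matrix()
B=np.array([.583,-.0194])
for ph in np.radians([20,30,40]):
    p,R=grasp(ph);pre=p-.12*R[:,2]
    q1,e1=path(pc,Rc,pre,R,q0);q2,e2=path(pre,R,p,R,q1,6)
    print("phi",np.degrees(ph),"pre",q1.round(2),round(e1,3),"grasp",q2.round(2),round(e2,3),round(mar(q2),2))
    Jr,Jp=jug_in_tool(ph)
    ql,e=path(p,R,p+[0,0,.15],R,q2,6);print(" lift",ql.round(2),round(e,3))
    for a in np.radians([20,50,80,107]):
      for sg in (1,-1):
        for thd in (110,):
          th=np.radians(thd)*sg
          Rm=tR(a,ph);Rf=tR(a,ph,th);J=Rf@Jr
          mz=J[:,2];hor=mz[:2]/np.linalg.norm(mz[:2])
          # lowest rim point relative to TCP
          t=np.linspace(0,6.28,73);rim=np.array([Rf@(Jp+Jr@np.array([.066*np.cos(x),.066*np.sin(x),.095])) for x in t]);low=rim[rim[:,2].argmin()]
          ex=np.r_[B-.035*hor,.085];pf=ex-low
          # carry pose upright above basket then roll in place
          pm=pf+[0,0,.12]
          qa,ea=path(p+[0,0,.15],R,pm,Rm,ql,12);qb,eb=path(pm,Rm,pf,Rf,qa,12)
          print("  a",round(np.degrees(a)),"th",thd*sg,"tilt",round(np.degrees(np.arccos(mz[2]))),"paz",round(np.degrees(np.arctan2(hor[1],hor[0]))),"pf",pf.round(3),"e",round(ea,3),round(eb,3),"mar",round(mar(qb),2),qb.round(2))
E
```

```text
phi 20.0 pre [ 1.62  1.19 -0.77  1.36 -0.4   1.32  0.56] 0.0 grasp [ 1.53  1.22 -0.81  1.52 -0.44  1.08  0.6 ] 0.0 0.46
 lift [ 1.57  1.02 -0.88  1.52 -0.51  1.19  0.47] 0.0
  a 20 th 110 tilt 101 paz -96 pf [0.515 0.053 0.196] e 0.115 0.139 mar 0.06 [ 1.35  0.54 -1.21  2.3  -1.26  0.3  -1.44]
  a 20 th -110 tilt 101 paz 136 pf [ 0.577 -0.118  0.196] e 0.054 0.07 mar 0.06 [ 1.53  0.85 -1.21  2.19 -1.26  0.25  2.68]
  a 50 th 110 tilt 101 paz -66 pf [0.488 0.009 0.196] e 0.0 0.0 mar 0.06 [ 1.48  0.93 -1.2   2.35 -1.26  0.38 -0.83]
  a 50 th -110 tilt 101 paz 166 pf [ 0.627 -0.108  0.196] e 0.0 0.0 mar 0.06 [ 1.4   1.09 -1.21  1.92 -0.5   0.5   2.26]
  a 80 th 110 tilt 101 paz -36 pf [ 0.487 -0.042  0.196] e 0.0 0.0 mar 0.53 [ 1.01  0.78 -0.54  1.89 -0.79  1.24 -1.04]
  a 80 th -110 tilt 101 paz -164 pf [ 0.666 -0.074  0.196] e 0.0 0.0 mar 0.06 [ 1.1   1.23 -1.21  1.41 -0.14  1.14  2.08]
  a 107 th 110 tilt 101 paz -9 pf [ 0.507 -0.083  0.196] e 0.0 0.0 mar 0.3 [ 0.76  0.93 -0.42  1.44 -0.54  1.7  -1.09]
  a 107 th -110 tilt 101 paz -137 pf [ 0.682 -0.03   0.196] e 0.0 0.0 mar 0.06 [ 0
[... 1614 characters left out ...]
0 tilt 78 paz -83 pf [0.501 0.087 0.196] e 0.0 0.0 mar 0.06 [ 1.16  0.5  -1.16  2.34 -1.26  0.28 -1.27]
  a 50 th -110 tilt 78 paz -177 pf [ 0.702 -0.082  0.196] e 0.0 0.0 mar 0.06 [ 1.15  0.92 -1.21  1.74  0.09  0.55  1.48]
  a 80 th 110 tilt 78 paz -53 pf [0.459 0.031 0.196] e 0.0 0.0 mar 0.51 [ 0.89  0.49 -0.61  2.06 -0.74  0.97 -1.24]
  a 80 th -110 tilt 78 paz -147 pf [ 0.717 -0.014  0.196] e 0.0 0.0 mar 0.06 [ 0.92  1.07 -1.21  1.38  0.11  1.07  1.77]
  a 107 th 110 tilt 78 paz -26 pf [ 0.449 -0.031  0.196] e 0.0 0.0 mar 0.62 [ 0.74  0.63 -0.46  1.74 -0.44  1.38 -1.13]
  a 107 th -110 tilt 78 paz -120 pf [0.7   0.046 0.196] e 0.0 0.0 mar 0.06 [ 0.67  1.16 -1.21  1.09  0.17  1.49  1.99]
```

The fitted arm model matches to 0.1 mm, so I can plan the tilted handle grasp (tool 30° below horizontal) and check its reach.

Run:
```python
from pour import *
pc,Rc=obs();p,R=grasp(np.radians(30));pre=p-.11*R[:,2]
print("pre",pre,"grasp",p);plan(pc,Rc,pre,R,8,.6)
```

```text
t 12.85 p [ 0.447  -0.4448  0.2067] q [ 1.286  0.596 -0.579  1.513 -0.095  1.143  0.106] w 0.597 gf 0.0 F [-0.  -1.1  0.6]
x [0.608 0.692 0.389] y [ 0.752 -0.659 -0.002] z [ 0.255  0.294 -0.921]
pre [ 0.44571598 -0.44804043  0.1055    ] grasp [ 0.50690775 -0.37502969  0.0505    ]
[0.6, -0.21, 0.01, 0.46, 0.02, 0.81, -0.02]
[0.6, -0.25, 0.01, 0.44, 0.02, 0.81, -0.02]
[0.6, -0.28, 0.01, 0.42, 0.02, 0.81, -0.02]
[0.6, -0.32, 0.01, 0.4, 0.02, 0.81, -0.02]
[0.6, -0.35, 0.01, 0.37, 0.02, 0.81, -0.02]
[0.6, -0.38, 0.01, 0.34, 0.02, 0.81, -0.02]
[0.6, -0.4, 0.01, 0.31, 0.02, 0.81, -0.02]
[0.6, -0.43, 0.01, 0.27, 0.02, 0.81, -0.02]
```

>>> carry_out([
  [0.6,-0.21,0.01,0.46,0.02,0.81,-0.02],
  [0.6,-0.25,0.01,0.44,0.02,0.81,-0.02],
  [0.6,-0.28,0.01,0.42,0.02,0.81,-0.02],
  [0.6,-0.32,0.01,0.4,0.02,0.81,-0.02],
  [0.6,-0.35,0.01,0.37,0.02,0.81,-0.02],
  [0.6,-0.38,0.01,0.34,0.02,0.81,-0.02],
  [0.6,-0.4,0.01,0.31,0.02,0.81,-0.02],
  [0.6,-0.43,0.01,0.27,0.02,0.81,-0.02],
])

```text
clock: 13.65
position: [0.4521, -0.4409, 0.1058]
ee_rot: [-2.168, -1.026, -1.254]
force: [0.2, 0.1, -1.1]
width: 0.602
gripper_force: 0.0
```

>>> carry_out([
  [0.6,0,0,0,0,0,0],
  [0.6,0,0,0,0,0,0],
])

```text
clock: 13.85
position: [0.4525, -0.4405, 0.1066]
ee_rot: [-2.17, -1.027, -1.251]
force: [1.2, -0.4, 0.8]
width: 0.598
gripper_force: 0.0
```

Run:
```python
from pour import *
from cell import arm
p,R=obs()
im=arm.get_image("wrist")
T=im["tool_from_camera"];K=im["mtx"];z=im["range_z"].astype(float);v,u=np.mgrid[:480,:640]
c=np.stack([(u-K[0,2])/K[0,0]*z,(v-K[1,2])/K[1,1]*z,z],-1)@T[:3,:3].T+T[:3,3]
W=c@R.T+p;W[z==0]=np.nan
w=W.reshape(-1,3);q=w[(np.abs((w-C)@[0,0,1]-.05)<.025)]
rel=(q-C)@np.stack([-hd,np.cross([0,0,1],-hd)],1)
k=(rel[:,0]<-.09)&(rel[:,0]>-.125)&(abs(rel[:,1])<.03)
print("bar in jug frame",k.sum(),rel[k].min(0),rel[k].max(0),np.median(rel[k],0))
g,Rg=grasp(np.radians(30));plan(p,R,g,Rg,6,.6)
cv2.imwrite("pics/wrist3.png",im["pixels"][:,:,::-1])
```

```text
t 13.85 p [ 0.4525 -0.4405  0.1066] q [ 1.558  1.061 -0.752  1.438 -0.359  1.215  0.502] w 0.598 gf 0.0 F [ 1.2 -0.4  0.8]
x [0.318 0.385 0.866] y [ 0.774 -0.633 -0.003] z [ 0.547  0.672 -0.5  ]
bar in jug frame 808 [-0.11054505 -0.00731035] [-0.10663652  0.00663436] [-1.08945246e-01 -6.02566403e-05]
[0.6, -0.04, 0.01, 0.68, -0.02, -0.0, 0.01]
[0.6, -0.04, 0.0, 0.68, -0.02, -0.0, 0.01]
[0.6, -0.04, 0.0, 0.68, -0.02, -0.0, 0.01]
[0.6, -0.04, 0.0, 0.68, -0.02, -0.0, 0.01]
[0.6, -0.04, 0.0, 0.68, -0.02, -0.0, 0.01]
[0.6, -0.04, -0.0, 0.68, -0.02, -0.0, 0.01]
```

View pics/wrist3.png

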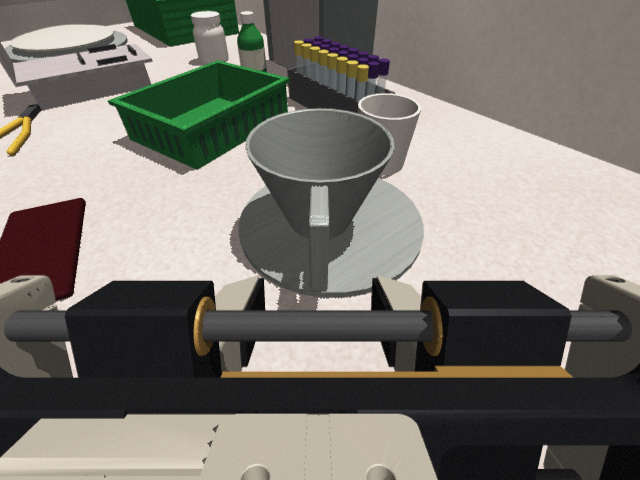

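The wrist view shows the jug upright on the tray, with the handle bar centred between the fingers at (320,235). Measured, its outer face is at −109 mm and its lateral offset is 0. I'll advance and grip.

>>> carry_out([
  [0.6,-0.04,0,0.68,0,0,0],
  [0.6,-0.04,0,0.68,0,0,0],
  [0.6,-0.04,0,0.68,0,0,0],
  [0.6,-0.04,0,0.68,0,0,0],
  [0.6,-0.04,0,0.68,0,0,0],
  [0.6,-0.04,0,0.68,0,0,0],
  [0.6,0,0,0,0,0,0],
  [0.6,0,0,0,0,0,0],
])

```text
clock: 14.7
position: [0.5071, -0.3749, 0.0528]
ee_rot: [-2.17, -1.032, -1.252]
force: [-0.3, 0.0, 0.5]
width: 0.601
gripper_force: 0.0
```

>>> carry_out([
  [0,0,0,0,0,0,0],
  [0,0,0,0,0,0,0],
  [0,0,0,0,0,0,0],
  [0,0,0,0,0,0,0],
  [0,0,0,0,0,0,0],
  [0,0,0,0,0,0,0],
  [0,0,0,0,0,0,0],
  [0,0,0,0,0,0,0],
], squeeze=60)

```text
clock: 15.5
position: [0.5064, -0.375, 0.0509]
ee_rot: [-2.17, -1.028, -1.253]
force: [-0.8, -0.3, -0.5]
width: 0.144
gripper_force: 60.0
```

Run:
```python
from pour import *
p,R=obs();print(grasp(np.radians(30))[0]); print("world up in tool",R.T@[0,0,.02/.025])
```

```text
t 15.5 p [ 0.5064 -0.375   0.0509] q [ 1.485  1.112 -0.769  1.554 -0.379  1.011  0.53 ] w 0.144 gf 60.0 F [-0.8 -0.3 -0.5]
x [0.317 0.386 0.866] y [ 0.774 -0.633 -0.001] z [ 0.548  0.671 -0.499]
[ 0.50690775 -0.37502969  0.0505    ]
world up in tool [ 0.69312507 -0.00099137 -0.39947047]
```

Now a gentle lift of about 4 cm, then I'll check for sag.

>>> carry_out([
  [0,0.15,0,-0.09,0,0,0],
  [0,0.25,0,-0.15,0,0,0],
  [0,0.35,0,-0.2,0,0,0],
  [0,0.35,0,-0.2,0,0,0],
  [0,0.25,0,-0.15,0,0,0],
  [0,0,0,0,0,0,0],
])

```text
clock: 16.1
position: [0.5067, -0.3755, 0.0917]
ee_rot: [-2.17, -1.03, -1.254]
force: [-0.1, 0.4, -4.4]
width: 0.145
gripper_force: 60.0
```

```bash
cat >> h.py <<'E'
def wristcloud():
    from cell import arm
    p,R=obs();im=arm.get_image("wrist")
    T=im["tool_from_camera"];K=im["mtx"];z=im["range_z"].astype(float);v,u=np.mgrid[:480,:640]
    c=np.stack([(u-K[0,2])/K[0,0]*z,(v-K[1,2])/K[1,1]*z,z],-1)@T[:3,:3].T+T[:3,3]
    c[z==0]=np.nan;return p,R,c,im["pixels"]
E
cat > sag.py <<'E'
from pour import *
def rimtilt(ph=np.radians(30)):
    "fit rim plane in expected jug frame, from wrist depth"
    p,R,c,px=wristcloud();Jr,Jp=jug_in_tool(ph)
    j=(c.reshape(-1,3)-Jp)@Jr;r=np.hypot(j[:,0],j[:,1])
    k=(abs(j[:,2]-.095)<.03)&(abs(r-.064)<.012);j=j[k]
    # top-most points per azimuth bin
    az=np.round(np.arctan2(j[:,1],j[:,0])/.15);t=np.array([j[az==a][j[az==a][:,2].argmax()] for a in np.unique(az) if (az==a).sum()>5])
    A=np.c_[t[:,:2],np.ones(len(t))];s=np.linalg.lstsq(A,t[:,2],rcond=None)[0]
    rs=t[:,2]-A@s;k=abs(rs)<.006;s=np.linalg.lstsq(A[k],t[k,2],rcond=None)[0]
    print("n",len(t),"slope x,y (rad)",s[:2].round(3),"z0",s[2].round(4));return px
E
python3 -c "
from sag import *
rimtilt()"
```

```text
t 16.1 p [ 0.5067 -0.3755  0.0917] q [ 1.493  1.055 -0.786  1.555 -0.396  1.046  0.497] w 0.145 gf 60.0 F [-0.1  0.4 -4.4]
x [0.316 0.388 0.866] y [ 0.775 -0.633  0.001] z [ 0.548  0.671 -0.5  ]
n 43 slope x,y (rad) [-0.023  0.001] z0 0.0936
```

```bash
cat > pourplan.py <<'E'
from pour import *
ph=np.radians(30);Jr,Jp=jug_in_tool(ph);B=np.array([.583,-.0194]);AL=np.radians(107)
t=np.linspace(0,2*np.pi,73)[:-1]
ring=lambda r,z:np.c_[r*np.cos(t),r*np.sin(t),0*t+z]
pts=np.r_[ring(.066,.095),ring(.032,0)]
def pose(th,clear=.08):
    Rf=tR(AL,ph,th);w=(pts@Jr.T+Jp)@Rf.T   # rel. TCP
    mz=(Rf@Jr)[:,2];hz=mz[:2]/(np.linalg.norm(mz[:2])+1e-9)
    if th<.15: hz=(tR(AL,ph,.15)@Jr)[:2,2];hz=hz/np.linalg.norm(hz)
    rim=w[:72];lip=rim[(rim[:,:2]@hz-.3*rim[:,2]).argmax()]
    # smooth lip: centre + radius along the downhill direction
    J=Rf@Jr;d=J.T@np.r_[hz,-.3];d=d[:2]/np.linalg.norm(d[:2]);lip=Rf@(Jp+Jr@np.r_[.066*d,.095])
    xy=B-.035*hz-lip[:2]
    return np.r_[xy,clear-w[:,2].min()],Rf,np.degrees(np.arccos(mz[2])),np.degrees(np.arctan2(hz[1],hz[0]))
E
python3 - <<'E'
from pourplan import *
ths=np.r_[np.arange(0,1.01,.1),np.arange(1.06,2.21,.06)]
p,R=obs();q=np.array(json.loads(open("log.jsonl").readlines()[-1])["joints"])
p1,R1,_,_=pose(0);p1=p1+[0,0,.03];mid=p+[0,0,.07]
q,e=path(p,R,mid,R,q,5);q,e2=path(mid,R,p1,R1,q);print("start",p1,q.round(2),e,e2)
for th in ths:
    a,Rf,ti,az=pose(th);q,e=ik(a,Rf,q)
    print(round(th,2),a.round(3),"tilt",round(ti),"az",round(az),"e",round(e,4),q.round(2))
E
```

```text
t 16.15 p [ 0.5064 -0.3754  0.0907] q [ 1.493  1.056 -0.785  1.556 -0.395  1.046  0.497] w 0.148 gf 60.0 F [ 1.3 -0.6 -4.2]
x [0.316 0.387 0.866] y [ 0.775 -0.633 -0.   ] z [ 0.548  0.671 -0.5  ]
start [ 0.51067612 -0.12804636  0.1525    ] [ 1.01  1.06 -0.88  1.39 -0.12  1.56  0.54] 4.006419818371875e-07 1.2267004418813825e-06
0.0 [ 0.511 -0.128  0.123] tilt 0 az 15 e 0.0 [ 1.    1.1  -0.87  1.39 -0.1   1.52  0.56]
0.1 [ 0.502 -0.13   0.125] tilt 5 az 15 e 0.0 [ 1.    1.08 -0.84  1.41 -0.12  1.53  0.49]
0.2 [ 0.494 -0.131  0.128] tilt 10 az 14 e 0.0 [ 1.    1.05 -0.81  1.43 -0.14  1.52  0.42]
0.3 [ 0.486 -0.13   0.131] tilt 15 az 13 e 0.0 [ 1.    1.03 -0.79  1.45 -0.17  1.52  0.34]
0.4 [ 0.479 -0.128  0.134] tilt 20 az 11 e 0.0 [ 1.    1.01 -0.76  1.48 -0.19  1.51  0.26]
0.5 [ 0.472 -0.125  0.137] tilt 25 az 10 e 0.0 [ 0.99  0.99 -0.73  1.5  -0.21  1.51  0.19]
0.6 [ 0.467 -0.123  0.139] tilt 30 az 8 e 0.0 [ 0.98  0.97 -0.7   1.52 -0.23  1.51  0.11]
0.7 [ 0.462 -0.119  0.142] tilt 35 az 7 e 0.0 [ 0.97  0.95 -0.68  1.54 -0.25  1.5   0.03]
0.8 [ 0.458 -0.115  0.145] tilt 39 az 5 e 0.0 [
[... 1368 characters left out ...]
 e 0.0 [ 0.75  0.79 -0.4   1.61 -0.49  1.53 -0.91]
1.84 [ 0.473 -0.063  0.191] tilt 87 az -16 e 0.0 [ 0.74  0.78 -0.38  1.6  -0.5   1.54 -0.97]
1.9 [ 0.477 -0.06   0.195] tilt 90 az -18 e 0.0 [ 0.72  0.77 -0.37  1.6  -0.51  1.55 -1.03]
1.96 [ 0.481 -0.057  0.199] tilt 92 az -20 e 0.0 [ 0.71  0.77 -0.36  1.59 -0.52  1.56 -1.09]
2.02 [ 0.485 -0.054  0.204] tilt 94 az -22 e 0.0 [ 0.69  0.76 -0.34  1.59 -0.53  1.57 -1.16]
2.08 [ 0.49  -0.051  0.207] tilt 97 az -23 e 0.0 [ 0.67  0.76 -0.33  1.58 -0.55  1.57 -1.22]
2.14 [ 0.494 -0.048  0.211] tilt 99 az -25 e 0.0 [ 0.66  0.75 -0.31  1.57 -0.56  1.58 -1.28]
2.2 [ 0.499 -0.045  0.214] tilt 101 az -27 e 0.0 [ 0.64  0.75 -0.3   1.56 -0.57  1.59 -1.34]
```

Run:
```python
from pourplan import *
p,R=obs();mid=p+[0,0,.065];plan(p,R,mid,R,4,0);p1,R1,_,_=pose(0);print();plan(mid,R,p1+[0,0,.03],R1,14,0)
```

```text
t 16.15 p [ 0.5064 -0.3754  0.0907] q [ 1.493  1.056 -0.785  1.556 -0.395  1.046  0.497] w 0.148 gf 60.0 F [ 1.3 -0.6 -4.2]
x [0.316 0.387 0.866] y [ 0.775 -0.633 -0.   ] z [ 0.548  0.671 -0.5  ]
[0.0, 0.56, -0.0, -0.32, 0.0, 0.0, 0.0]
[0.0, 0.56, -0.0, -0.32, 0.0, 0.0, 0.0]
[0.0, 0.56, -0.0, -0.32, 0.0, 0.0, 0.0]
[0.0, 0.56, -0.0, -0.32, 0.0, 0.0, 0.0]

[0.0, 0.27, -0.44, 0.49, 0.61, -0.0, -0.35]
[0.0, 0.28, -0.4, 0.51, 0.61, -0.0, -0.35]
[0.0, 0.3, -0.36, 0.53, 0.61, -0.0, -0.35]
[0.0, 0.31, -0.31, 0.55, 0.61, -0.0, -0.35]
[0.0, 0.32, -0.27, 0.57, 0.61, -0.0, -0.35]
[0.0, 0.33, -0.22, 0.59, 0.61, -0.0, -0.35]
[0.0, 0.33, -0.17, 0.6, 0.61, -0.0, -0.35]
[0.0, 0.34, -0.12, 0.61, 0.61, -0.0, -0.35]
[0.0, 0.34, -0.08, 0.61, 0.61, -0.0, -0.35]
[0.0, 0.35, -0.03, 0.62, 0.61, -0.0, -0.35]
[0.0, 0.35, 0.02, 0.62, 0.61, -0.0, -0.35]
[0.0, 0.34, 0.07, 0.61, 0.61, -0.0, -0.35]
[0.0, 0.34, 0.12, 0.61, 0.61, -0.0, -0.35]
[0.0, 0.33, 0.17, 0.6, 0.61, -0.0, -0.35]
```

>>> carry_out([
  [0,0.3,0,-0.17,0,0,0],
  [0,0.56,0,-0.32,0,0,0],
  [0,0.56,0,-0.32,0,0,0],
  [0,0.56,0,-0.32,0,0,0],
  [0,0.26,0,-0.15,0,0,0],
])

```text
clock: 16.65
position: [0.5072, -0.3751, 0.1575]
ee_rot: [-2.17, -1.031, -1.255]
force: [0.7, -0.5, -3.9]
width: 0.144
gripper_force: 60.0
```

>>> carry_out([
  [0,0.27,-0.44,0.49,0.61,0,-0.35],
  [0,0.28,-0.4,0.51,0.61,0,-0.35],
  [0,0.3,-0.36,0.53,0.61,0,-0.35],
  [0,0.31,-0.31,0.55,0.61,0,-0.35],
  [0,0.32,-0.27,0.57,0.61,0,-0.35],
  [0,0.33,-0.22,0.59,0.61,0,-0.35],
  [0,0.33,-0.17,0.6,0.61,0,-0.35],
])

```text
clock: 17.35
position: [0.5083, -0.2509, 0.1534]
ee_rot: [-1.756, -1.449, -1.013]
force: [-0.0, -0.8, -4.8]
width: 0.147
gripper_force: 60.0
```

>>> carry_out([
  [0,0.34,-0.12,0.61,0.61,0,-0.35],
  [0,0.34,-0.08,0.61,0.61,0,-0.35],
  [0,0.35,-0.03,0.62,0.61,0,-0.35],
  [0,0.35,0.02,0.62,0.61,0,-0.35],
  [0,0.34,0.07,0.61,0.61,0,-0.35],
  [0,0.34,0.12,0.61,0.61,0,-0.35],
  [0,0.33,0.17,0.6,0.61,0,-0.35],
  [0,0,0,0,0,0,0],
])

```text
clock: 18.15
position: [0.5105, -0.1232, 0.1531]
ee_rot: [-1.289, -1.762, -0.748]
force: [0.5, 0.8, -4.5]
width: 0.141
gripper_force: 60.0
```

Run:
```python
from sag import *
from pourplan import *
px=rimtilt();p,R=obs()
ths=np.r_[np.arange(.1,1.01,.1),np.arange(1.06,2.27,.06)]
for th in ths:
    a,Rf,_,_=pose(th)
    if th==ths[0]:
        p1,R1,_,_=pose(0);plan(p,R,p1,R1,3,0);p,R=p1,R1;print()
    w=Ro.from_matrix(R.T@Rf).as_rotvec()/.1;s=R.T@(a-p)/.025
    print([0]+[float(x) for x in np.round(np.r_[s,w],2)]);p,R=a,Rf
```

```text
t 18.15 p [ 0.5105 -0.1232  0.1531] q [ 1.     1.064 -0.888  1.39  -0.122  1.557  0.543] w 0.141 gf 60.0 F [ 0.5  0.8 -4.5]
x [-0.15   0.473  0.868] y [0.953 0.303 0.   ] z [-0.263  0.828 -0.496]
n 43 slope x,y (rad) [-0.019  0.   ] z0 0.0939
t 18.2 p [ 0.5104 -0.1253  0.1524] q [ 1.002  1.064 -0.886  1.389 -0.122  1.557  0.543] w 0.147 gf 60.0 F [ 0.  -1.5 -3.5]
x [-0.148  0.475  0.868] y [ 0.954  0.299 -0.001] z [-0.26   0.828 -0.497]
[0.0, -0.36, -0.01, 0.17, -0.02, -0.01, 0.01]
[0.0, -0.36, -0.01, 0.17, -0.02, -0.01, 0.01]
[0.0, -0.36, -0.01, 0.17, -0.02, -0.01, 0.01]

[0, 0.1, -0.34, -0.05, -0.0, 0.0, 1.0]
[0, 0.1, -0.33, 0.01, -0.0, -0.0, 1.0]
[0, 0.11, -0.32, 0.07, -0.0, -0.0, 1.0]
[0, 0.09, -0.3, 0.08, 0.0, 0.0, 1.0]
[0, 0.08, -0.27, 0.09, -0.0, -0.0, 1.0]
[0, 0.07, -0.25, 0.1, 0.0, -0.0, 1.0]
[0, 0.07, -0.23, 0.11, 0.0, 0.0, 1.0]
[0, 0.07, -0.2, 0.11, -0.0, 0.0, 1.0]
[0, 0.08, -0.18, 0.12, -0.0, 0.0, 1.0]
[0, 0.09, -0.16, 0.12, -0.0, -0.0, 1.0]
[0, 0.06, -0.09, 0.08, -0.0, 0.0, 0.6]
[0, 0.07, -0.08, 0.08, 0.0, 0.0, 0.6]
[0, 0.07, -0.08, 0.08, -0.0, -0.0, 0.6]
[0, 0.08, -0.07, 0.08, 0.0, 0.0, 0.6]
[0, 0.09, -0.07, 0.08, -0.0, 0.0, 0.6]
[0, 0.1, -0.07, 0.08, 0.0, 0.0, 0.6]
[0, 0.11, -0.07, 0.08, 0.0, -0.0, 0.6]
[0, 0.12, -0.14, 0.03, -0.0, 0.0, 0.6]
[0, 0.14, -0.23, -0.02, -0.0, 0.0, 0.6]
[0, 0.14, -0.23, -0.02, 0.0, -0.0, 0.6]
[0, 0.13, -0.23, -0.02, 0.0, 0.0, 0.6]
[0, 0.13, -0.23, -0.02, -0.0, 0.0, 0.6]
[0, 0.13, -0.23, -0.02, 0.0, 0.0, 0.6]
[0, 0.13, -0.23, -0.03, 0.0, -0.0, 0.6]
[0, 0.12, -0.23, -0.03, 0.0, 0.0, 0.6]
[0, 0.12, -0.23, -0.03, 0.0, -0.0, 0.6]
[0, 0.12, -0.23, -0.03, 0.0, -0.0, 0.6]
[0, 0.11, -0.23, -0.03, 0.0, 0.0, 0.6]
[0, 0.11, -0.23, -0.03, 0.0, 0.0, 0.6]
[0, 0.1, -0.24, -0.03, -0.0, -0.0, 0.6]
[0, 0.1, -0.23, -0.03, 0.0, 0.0, 0.6]
```

Grip is stable. I'll roll to about 50° first, then check before pouring.

>>> carry_out([
  [0,-0.36,0,0.17,0,0,0],
  [0,-0.36,0,0.17,0,0,0],
  [0,-0.36,0,0.17,0,0,0],
  [0,0.1,-0.34,-0.05,0,0,1],
  [0,0.1,-0.33,0.01,0,0,1],
  [0,0.11,-0.32,0.07,0,0,1],
  [0,0.09,-0.3,0.08,0,0,1],
  [0,0.08,-0.27,0.09,0,0,1],
])

```text
clock: 19.0
position: [0.4717, -0.128, 0.1349]
ee_rot: [-1.651, -1.338, -0.459]
force: [-0.6, -0.1, -4.0]
width: 0.146
gripper_force: 60.0
```

>>> carry_out([
  [0,0.07,-0.25,0.1,0,0,1],
  [0,0.07,-0.23,0.11,0,0,1],
  [0,0.07,-0.2,0.11,0,0,1],
  [0,0.08,-0.18,0.12,0,0,1],
  [0,0.09,-0.16,0.12,0,0,1],
])

```text
clock: 19.5
position: [0.4521, -0.1092, 0.148]
ee_rot: [-1.904, -0.876, -0.16]
force: [-0.7, -0.4, -3.9]
width: 0.149
gripper_force: 60.0
```

Run:
```python
from pourplan import *
from cell import arm
p,R=obs();a,Rf,_,_=pose(1.0);print(a,"rot err",Ro.from_matrix(R.T@Rf).as_rotvec().round(3))
im=arm.get_image("top");cv2.imwrite("pics/top2.png",cv2.resize(im["pixels"][90:330,240:520,::-1],None,fx=2.5,fy=2.5))
```

```text
t 19.5 p [ 0.4521 -0.1092  0.148 ] q [ 0.928  0.899 -0.593  1.577 -0.314  1.5   -0.212] w 0.149 gf 60.0 F [-0.7 -0.4 -3.9]
x [0.73  0.503 0.463] y [ 0.634 -0.244 -0.734] z [-0.256  0.829 -0.497]
[ 0.45272187 -0.10684198  0.149248  ] rot err [-0.004  0.    -0.006]
```

View pics/top2.png

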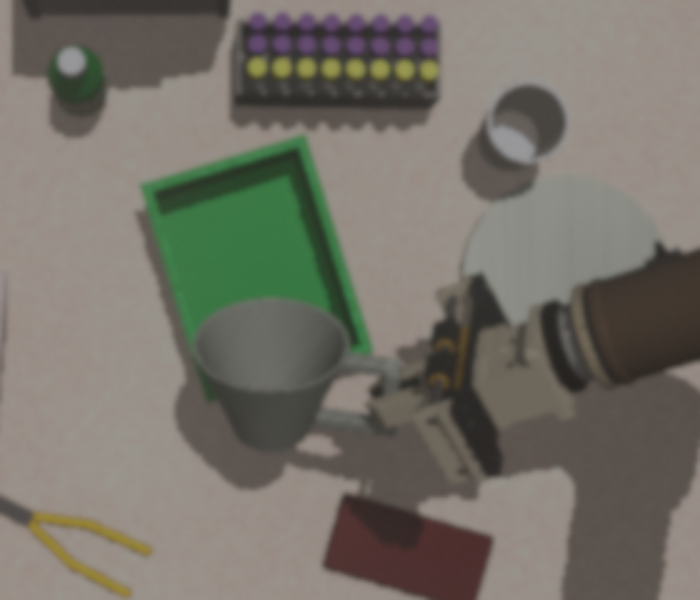

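Top view: the tilted jug's mouth, around (272,345), lies over the near end of the green basket, lip at about (272,300), and nothing else is disturbed. Continuing the pour.

>>> carry_out([
  [0,0.06,-0.09,0.08,0,0,0.6],
  [0,0.07,-0.08,0.08,0,0,0.6],
  [0,0.07,-0.08,0.08,0,0,0.6],
  [0,0.08,-0.07,0.08,0,0,0.6],
  [0,0.09,-0.07,0.08,0,0,0.6],
  [0,0.1,-0.07,0.08,0,0,0.6],
  [0,0.11,-0.07,0.08,0,0,0.6],
  [0,0.12,-0.14,0.03,0,0,0.6],
])

```text
clock: 20.35
position: [0.4558, -0.0836, 0.1589]
ee_rot: [-2.055, -0.402, 0.129]
force: [-0.4, 0.0, -3.4]
width: 0.148
gripper_force: 60.0
```

>>> carry_out([
  [0,0.14,-0.23,-0.02,0,0,0.6],
  [0,0.14,-0.23,-0.02,0,0,0.6],
  [0,0.13,-0.23,-0.02,0,0,0.6],
  [0,0.13,-0.23,-0.02,0,0,0.6],
  [0,0.13,-0.23,-0.02,0,0,0.6],
  [0,0.13,-0.23,-0.03,0,0,0.6],
  [0,0.12,-0.23,-0.03,0,0,0.6],
  [0,0.12,-0.23,-0.03,0,0,0.6],
])

```text
clock: 21.15
position: [0.4807, -0.0581, 0.1983]
ee_rot: [-2.116, 0.098, 0.417]
force: [-0.1, -0.3, -4.3]
width: 0.146
gripper_force: 60.0
```

>>> carry_out([
  [0,0.12,-0.23,-0.03,0,0,0.6],
  [0,0.11,-0.23,-0.03,0,0,0.6],
  [0,0.11,-0.23,-0.03,0,0,0.6],
  [0,0.1,-0.24,-0.03,0,0,0.6],
  [0,0.1,-0.23,-0.03,0,0,0.6],
  [0,0,0,0,0,0,0],
  [0,0,0,0,0,0,0],
  [0,0,0,0,0,0,0],
])

```text
clock: 21.95
position: [0.5033, -0.0447, 0.2164]
ee_rot: [-2.107, 0.416, 0.592]
force: [0.7, 0.3, -3.2]
width: 0.144
gripper_force: 60.0
```

Run:
```python
from pourplan import *
from cell import arm
p,R=obs()
im=arm.get_image("top");cv2.imwrite("pics/top3.png",cv2.resize(im["pixels"][90:330,240:520,::-1],None,fx=2.5,fy=2.5))
```

```text
t 21.95 p [ 0.5033 -0.0447  0.2164] q [ 0.625  0.754 -0.278  1.549 -0.579  1.604 -1.399] w 0.144 gf 60.0 F [ 0.7  0.3 -3.2]
x [ 0.83  -0.074 -0.553] y [-0.495 -0.555 -0.669] z [-0.257  0.829 -0.497]
```

View pics/top3.png

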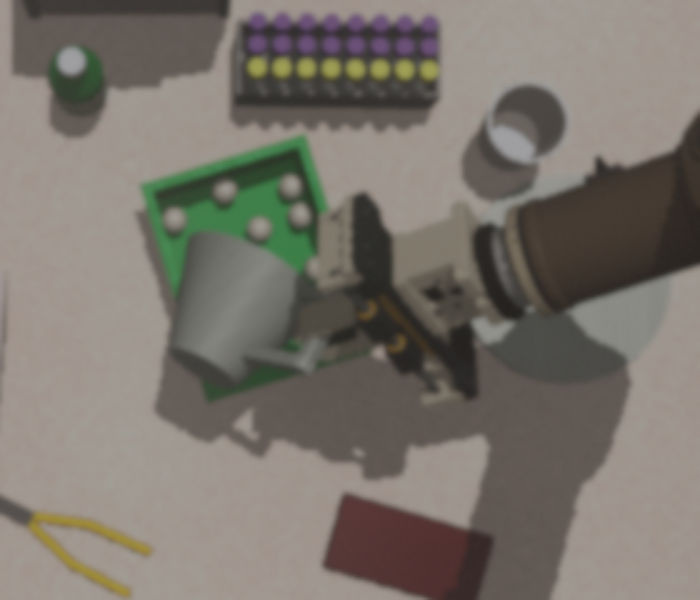

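The picture shows five sweets in the basket, at (225,191), (290,186), (300,215), (175,219) and (260,228), with a likely sixth at (318,265) under the gripper. I'll raise the jug and look again.

>>> carry_out([
  [0,-0.35,-0.43,-0.32,0,0,0],
  [0,-0.35,-0.43,-0.32,0,0,0],
  [0,-0.35,-0.43,-0.32,0,0,0],
  [0,-0.35,-0.43,-0.32,0,0,0],
  [0,-0.35,-0.43,-0.32,0,0,0],
  [0,0,0,0,0,0,-1],
  [0,0,0,0,0,0,-1],
  [0,0,0,0,0,0,-1],
])

```text
clock: 22.8
position: [0.5043, -0.0443, 0.298]
ee_rot: [-2.118, 0.091, 0.414]
force: [0.2, -0.2, -3.7]
width: 0.14
gripper_force: 60.0
```

Run:
```python
from pourplan import *
p,R=obs();q=np.array(json.loads(open("log.jsonl").readlines()[-1])["joints"])
g,Rg=grasp(ph);a=g+[0,0,.12]
q,e=path(p,R,a,Rg,q,26);q2,e2=path(a,Rg,g,Rg,q,6);print(e,e2,q.round(2),q2.round(2))
plan(p,R,a,Rg,26,0)
```

```text
t 22.8 p [ 0.5043 -0.0443  0.298 ] q [ 0.672  0.676 -0.361  1.484 -0.581  1.702 -1.216] w 0.14 gf 60.0 F [ 0.2 -0.2 -3.7]
x [ 0.94   0.095 -0.327] y [-0.224 -0.553 -0.803] z [-0.257  0.828 -0.498]
1.7823776338300624e-06 6.369986272026608e-07 [ 1.43  0.89 -0.65  1.56 -0.58  1.16  0.54] [ 1.41  1.05 -0.62  1.57 -0.54  1.04  0.66]
[0.0, 0.02, 0.44, -0.32, -0.2, 0.3, -0.51]
[0.0, 0.01, 0.44, -0.32, -0.2, 0.3, -0.51]
[0.0, -0.01, 0.45, -0.31, -0.2, 0.3, -0.51]
[0.0, -0.02, 0.46, -0.3, -0.2, 0.3, -0.51]
[0.0, -0.04, 0.46, -0.29, -0.2, 0.3, -0.51]
[0.0, -0.05, 0.46, -0.28, -0.2, 0.3, -0.51]
[0.0, -0.07, 0.47, -0.27, -0.2, 0.3, -0.51]
[0.0, -0.08, 0.47, -0.27, -0.2, 0.3, -0.51]
[0.0, -0.1, 0.47, -0.26, -0.2, 0.3, -0.51]
[0.0, -0.12, 0.47, -0.25, -0.2, 0.3, -0.51]
[0.0, -0.13, 0.47, -0.25, -0.2, 0.3, -0.51]
[0.0, -0.15, 0.46, -0.24, -0.2, 0.3, -0.51]
[0.0, -0.17, 0.46, -0.24, -0.2, 0.3, -0.51]
[0.0, -0.18, 0.46, -0.23, -0.2, 0.3, -0.51]
[0.0, -0.2, 0.45, -0.23, -0.2, 0.3, -0.51]
[0.0, -0.21, 0.45, -0.23, -0.2, 0.3, -0.51]
[0.0, -0.23, 0.44, -0.23, -0.2, 0.3, -0.51]
[0.0, -0.25, 0.43, -0.22, -0.2, 0.3, -0.51]
[0.0, -0.26, 0.42, -0.22, -0.2, 0.3, -0.51]
[0.0, -0.28, 0.41, -0.22, -0.2, 0.3, -0.51]
[0.0, -0.29, 0.4, -0.22, -0.2, 0.3, -0.51]
[0.0, -0.3, 0.39, -0.22, -0.2, 0.3, -0.51]
[0.0, -0.32, 0.38, -0.23, -0.2, 0.3, -0.51]
[0.0, -0.33, 0.37, -0.23, -0.2, 0.3, -0.51]
[0.0, -0.34, 0.36, -0.23, -0.2, 0.3, -0.51]
[0.0, -0.35, 0.34, -0.23, -0.2, 0.3, -0.51]
```

>>> carry_out([
  [0,0.02,0.44,-0.32,-0.2,0.3,-0.51],
  [0,0.01,0.44,-0.32,-0.2,0.3,-0.51],
  [0,-0.01,0.45,-0.31,-0.2,0.3,-0.51],
  [0,-0.02,0.46,-0.3,-0.2,0.3,-0.51],
  [0,-0.04,0.46,-0.29,-0.2,0.3,-0.51],
  [0,-0.05,0.46,-0.28,-0.2,0.3,-0.51],
  [0,-0.07,0.47,-0.27,-0.2,0.3,-0.51],
  [0,-0.08,0.47,-0.27,-0.2,0.3,-0.51],
])

```text
clock: 23.6
position: [0.5045, -0.1466, 0.2586]
ee_rot: [-2.267, -0.238, -0.077]
force: [-0.1, 0.8, -3.1]
width: 0.148
gripper_force: 60.0
```

>>> carry_out([
  [0,-0.1,0.47,-0.26,-0.2,0.3,-0.51],
  [0,-0.12,0.47,-0.25,-0.2,0.3,-0.51],
  [0,-0.13,0.47,-0.25,-0.2,0.3,-0.51],
  [0,-0.15,0.46,-0.24,-0.2,0.3,-0.51],
  [0,-0.17,0.46,-0.24,-0.2,0.3,-0.51],
  [0,-0.18,0.46,-0.23,-0.2,0.3,-0.51],
  [0,-0.2,0.45,-0.23,-0.2,0.3,-0.51],
  [0,-0.21,0.45,-0.23,-0.2,0.3,-0.51],
])

```text
clock: 24.4
position: [0.5043, -0.2484, 0.2193]
ee_rot: [-2.307, -0.579, -0.596]
force: [-0.4, 0.3, -4.3]
width: 0.149
gripper_force: 60.0
```

Run:
```python
from pourplan import *
from cell import arm
p,R=obs()
im=arm.get_image("top");cv2.imwrite("pics/top4.png",cv2.resize(im["pixels"][90:330,240:520,::-1],None,fx=2.5,fy=2.5))
W=cloud(im);px=im["pixels"].astype(int)
a=np.radians(16.7);X=np.array([np.cos(a),np.sin(a)]);Y=np.array([-np.sin(a),np.cos(a)])
r=W[...,:2]-B;bx=r@X;by=r@Y
m=((abs(bx)<.1)&(abs(by)<.075)&(px[...,0]>110)&(px.max(-1)-px.min(-1)<50)).astype(np.uint8)
n,l,s,c=cv2.connectedComponentsWithStats(m)
for i in range(1,n):
    if s[i,4]>15:
        k=l==i;print(c[i].round(1),s[i,4],"basket xy",np.nanmedian(bx[k]).round(3),np.nanmedian(by[k]).round(3),"ztop",np.nanmax(W[...,2][k]).round(3))
```

```text
t 24.4 p [ 0.5043 -0.2484  0.2193] q [ 1.12   0.654 -0.484  1.61  -0.519  1.291 -0.162] w 0.149 gf 60.0 F [-0.4  0.3 -4.3]
x [0.797 0.239 0.556] y [ 0.548 -0.673 -0.497] z [ 0.255  0.7   -0.667]
[356.  163.6] 40 basket xy 0.067 -0.055 ztop 0.033
[329.9 165.5] 35 basket xy 0.082 0.004 ztop 0.033
[359.7 174.9] 37 basket xy 0.039 -0.056 ztop 0.036
[309.5 176.9] 46 basket xy 0.07 0.058 ztop 0.034
[343.6 180.1] 46 basket xy 0.039 -0.016 ztop 0.039
[366.3 196.2] 39 basket xy -0.013 -0.056 ztop 0.034
```

View pics/top4.png

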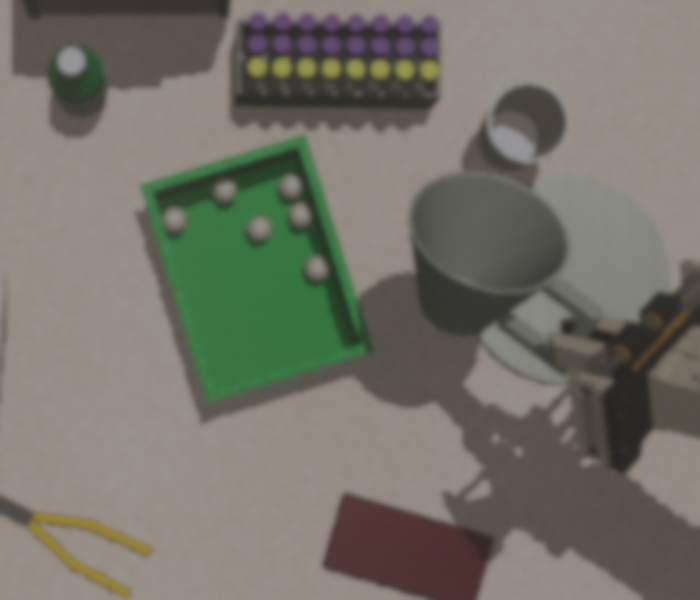

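All six sweets are in the basket: the five seen before plus one at (316,268), each measured inside and below the rim. Now I'll bring the jug back above the tray.

>>> carry_out([
  [0,-0.23,0.44,-0.23,-0.2,0.3,-0.51],
  [0,-0.25,0.43,-0.22,-0.2,0.3,-0.51],
  [0,-0.26,0.42,-0.22,-0.2,0.3,-0.51],
  [0,-0.28,0.41,-0.22,-0.2,0.3,-0.51],
  [0,-0.29,0.4,-0.22,-0.2,0.3,-0.51],
])

```text
clock: 24.95
position: [0.5041, -0.3113, 0.1945]
ee_rot: [-2.272, -0.792, -0.928]
force: [-0.2, -0.1, -3.7]
width: 0.149
gripper_force: 60.0
```

>>> carry_out([
  [0,-0.3,0.39,-0.22,-0.2,0.3,-0.51],
  [0,-0.32,0.38,-0.23,-0.2,0.3,-0.51],
  [0,-0.33,0.37,-0.23,-0.2,0.3,-0.51],
  [0,-0.34,0.36,-0.23,-0.2,0.3,-0.51],
  [0,-0.35,0.34,-0.23,-0.2,0.3,-0.51],
  [0,0,0,0,0,0,0],
  [0,0,0,0,0,0,0],
])

```text
clock: 25.65
position: [0.5038, -0.3741, 0.1697]
ee_rot: [-2.187, -0.999, -1.261]
force: [0.4, -0.0, -2.8]
width: 0.146
gripper_force: 60.0
```

Run:
```python
from sag import *
rimtilt();p,R=obs();g,Rg=grasp(np.radians(30));print(g);plan(p,R,g+[0,0,.006],Rg,7,0)
```

```text
t 25.65 p [ 0.5038 -0.3741  0.1697] q [ 1.433  0.882 -0.646  1.573 -0.587  1.152  0.544] w 0.146 gf 60.0 F [ 0.4 -0.  -2.8]
x [0.329 0.374 0.867] y [ 0.758 -0.652 -0.006] z [ 0.563  0.66  -0.498]
n 43 slope x,y (rad) [-0.017  0.   ] z0 0.0942
t 25.7 p [ 0.5042 -0.3735  0.1703] q [ 1.432  0.881 -0.647  1.573 -0.587  1.152  0.545] w 0.147 gf 60.0 F [ 0.5  0.6 -2.9]
x [0.328 0.375 0.867] y [ 0.759 -0.651 -0.005] z [ 0.562  0.66  -0.498]
[ 0.50690775 -0.37502969  0.0505    ]
[0.0, -0.56, 0.02, 0.33, 0.01, -0.0, -0.01]
[0.0, -0.56, 0.02, 0.33, 0.01, -0.0, -0.01]
[0.0, -0.56, 0.02, 0.33, 0.01, -0.0, -0.01]
[0.0, -0.56, 0.02, 0.33, 0.01, -0.0, -0.01]
[0.0, -0.56, 0.02, 0.33, 0.01, -0.0, -0.01]
[0.0, -0.56, 0.02, 0.33, 0.01, -0.0, -0.01]
[0.0, -0.56, 0.02, 0.33, 0.01, -0.0, -0.01]
```

>>> carry_out([
  [0,-0.56,0.02,0.33,0,0,0],
  [0,-0.56,0.02,0.33,0,0,0],
  [0,-0.56,0.02,0.33,0,0,0],
  [0,-0.56,0.02,0.33,0,0,0],
  [0,-0.56,0.02,0.33,0,0,0],
  [0,-0.56,0.02,0.33,0,0,0],
  [0,-0.46,0.02,0.27,0,0,0],
  [0,0,0,0,0,0,0],
])

```text
clock: 26.5
position: [0.5061, -0.3751, 0.0558]
ee_rot: [-2.187, -0.999, -1.261]
force: [-1.1, 1.1, -3.2]
width: 0.146
gripper_force: 60.0
```

>>> carry_out([
  [0,-0.09,0,0.05,0,0,0],
  [0,-0.07,0,0.04,0,0,0],
  [0,0,0,0,0,0,0],
])

```text
clock: 26.8
position: [0.507, -0.3758, 0.0542]
ee_rot: [-2.188, -1.002, -1.263]
force: [1.1, 0.2, -3.2]
width: 0.146
gripper_force: 60.0
```

>>> carry_out([
  [0,-0.07,0,0.04,0,0,0],
  [0,0,0,0,0,0,0],
])

```text
clock: 27.0
position: [0.5069, -0.3757, 0.052]
ee_rot: [-2.187, -1.002, -1.263]
force: [-0.2, -0.8, -2.9]
width: 0.149
gripper_force: 60.0
```

>>> carry_out([
  [0,-0.04,0,0.02,0,0,0],
  [0,0,0,0,0,0,0],
])

```text
clock: 27.2
position: [0.5069, -0.3758, 0.051]
ee_rot: [-2.187, -1.002, -1.264]
force: [-1.9, -1.5, -0.3]
width: 0.146
gripper_force: 60.0
```

Contact with the tray. One more small step to level the foot, then open and back straight out.

>>> carry_out([
  [0,-0.03,0,0.02,0,0,0],
  [0,0,0,0,0,0,0],
])

```text
clock: 27.4
position: [0.507, -0.3759, 0.0506]
ee_rot: [-2.187, -1.002, -1.264]
force: [-3.8, -2.9, 4.9]
width: 0.146
gripper_force: 60.0
```

>>> carry_out([
  [0.5,0,0,0,0,0,0],
  [0.5,0,0,0,0,0,0],
  [0.5,0,0,0,0,0,0],
  [0.5,0,0,0,0,0,0],
  [0.5,0,0,0,0,0,0],
])

```text
clock: 27.9
position: [0.5069, -0.3754, 0.0497]
ee_rot: [-2.187, -1.002, -1.263]
force: [0.2, 0.1, 0.0]
width: 0.492
gripper_force: 0.0
```

>>> carry_out([
  [0.5,0,0,-0.4,0,0,0],
  [0.5,0,0,-0.7,0,0,0],
  [0.5,0,0,-0.8,0,0,0],
  [0.5,0,0,-0.8,0,0,0],
  [0.5,0,0,-0.8,0,0,0],
  [0.5,0,0,-0.8,0,0,0],
  [0.5,0,0,-0.4,0,0,0],
  [0.5,0,0,0,0,0,0],
])

```text
clock: 28.7
position: [0.4398, -0.4549, 0.1087]
ee_rot: [-2.191, -1.001, -1.263]
force: [-0.1, -0.6, -0.5]
width: 0.5
gripper_force: 0.0
```

Run:
```python
from pour import *
p,R,c,px=wristcloud();w=(c@R.T+p).reshape(-1,3);r=np.linalg.norm(w[:,:2]-C[:2],axis=1)
k=(w[:,2]>.095)&(w[:,2]<.112)&(r<.075);m,rad=circ(w[k][:,:2]);t=w[k]
rim=t[abs(np.linalg.norm(t[:,:2]-m,axis=1)-.064)<.006];A=np.c_[rim[:,:2]-m,np.ones(len(rim))]
print("rim",m,rad,"slope/z",np.linalg.lstsq(A,rim[:,2],rcond=None)[0].round(4),"dist to tray",np.linalg.norm(m-[.577,-.3145]))
cv2.imwrite("pics/wrist5.png",px[:,:,::-1])
```

```text
t 28.7 p [ 0.4398 -0.4549  0.1087] q [ 1.499  1.003 -0.575  1.441 -0.507  1.263  0.618] w 0.5 gf 0.0 F [-0.1 -0.6 -0.5]
x [0.328 0.377 0.866] y [ 0.757 -0.653 -0.003] z [ 0.565  0.657 -0.5  ]
rim [ 0.56277112 -0.3123937 ] 0.06261782511494304 slope/z [-0.0048 -0.0051  0.1004] dist to tray 0.014383934254363677
```

View pics/wrist5.png

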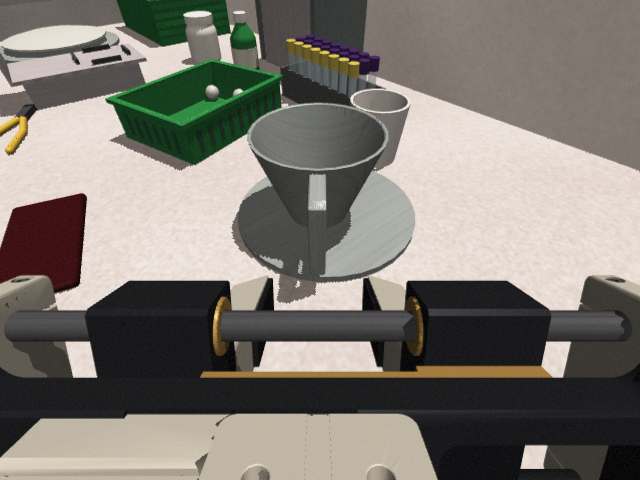

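The wrist view shows the empty jug upright on the tray at (318,170), released, with the fingers clear of it. The measured tilt is under 0.01 rad, the axis is 14 mm from the tray centre, and sweets are visible in the basket at (213,92). Handing in.

```bash
python3 -c "
from cell import arm
print(arm.sign_off())"
```

```text
the job is handed in; nothing more can be done
None
```

The job is handed in at about 29 s: all six sweets measured inside the green basket, and the empty jug stands upright and released on the tray, 14 mm from its centre (no verdict was returned).

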